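# Rehang the lift-off flap door on the bowl cabinet

### The arm

A 6-joint arm with a two-finger parallel gripper is mounted at the origin on the work surface. World frame = base frame: x ahead of the robot, y to its left, z up, the work surface at z = 0. Lengths are in m, angles in rad, forces in N, time in s.
With the tool pointing down it reaches from about 0.35 to 0.925 m from the base axis. Payload 6.4 kg.
Tool frame: the origin (TCP) lies at the very end of the fingers, on their centre line; the grasp point (between the pads) lies 19 mm behind it; x points along the fingers, y is the direction in which the jaws open and shut, and the axes are right-handed (so a half turn about x gives the same grasp; the last joint's range is limited). The gripper opens to 85 mm and grips with 20 to 120 N. Pads are 22 mm wide; open, the fingers measure 114 mm over their backs; the gripper's body (76 mm by 85 mm) begins 54 mm behind the grasp point. The pads swing forward as they close: fully open they stand 13 mm farther back than shut.
Start: joints at [-1.299, 0.245, 1.558, -0, 1.339, -0.174], TCP at [0.28, -0.586, 0.231] pointing down, gripper open.
Joint ranges: [-3.13, 3.13], [-1.02, 2.26], [0.13, 2.54], [-0.95, 4.09], [0.21, 2.88], [-2.74, 2.74]. Speed limits (rad/s): [2.57, 2.57, 3.14, 3.14, 3.14, 3.14].

### API

Orientations are given as a rotation vector (axis times angle).
In Python, from station import robot gives the robot as it stands.
- The arm moves only by the tool carry_out, never from a script. Its argument "rows" is a list of rows, each a list of 7 numbers: the shift along the tool's x, y, z in cm, then the turn, a rotation vector about the tool's x, y, z in rad, then the closure, from 0 (fully open) to 1 (shut). A call has 1 to 20 rows; each row is the pose to reach, as a shift and turn from the pose commanded when the call began, along the tool's axes at that moment; what a row does not reach only later rows make up. A row lasts 1/12 s, in which the tool goes at most 41.7 mm and 7.16 degrees, less where a joint would pass 70% of its speed; a pose out of reach is approached as far as the arm can. A call with a gripper value outside its range is refused whole. The fingers move at their own pace and stop on an object; "force" is the grip in N (left out, the last holds). Time passes only in rows, so rows that repeat a pose let the fingers close. It gives the time, the measured TCP pose, the force and the opening at its end, in the units of the state.
- robot.state(): the state, without advancing time (a new reading comes with each control period).
- robot.capture(name): name is "side" or "top" or "wrist"; returns the picture (384x512x3 uint8, blue, green, red); there is no depth.
- robot.calibration(name): a dict with "K" (3x3 intrinsics, pixels), "R" (3x3) and "t" (3): a world point X has camera coordinates R X + t; the wrist camera has in their place "mount" (4x4, takes a point from camera to tool coordinates, whose origin is the TCP and whose axes are the tool frame's). Camera axes: x right, y down, z forward; pixel columns grow to the right and rows downward; lengths in m; the calibration is good to about 2 mm. The wrist camera is an equidistant fisheye: a pixel r from the principal point sees the ray r / f radians off the axis. A picture is of the moment at which its call begins: read the wrist's pose just before it. calibration takes no time and is no camera call.
- robot.finish_job(): hands the job in, once; it reports no verdict.
Trained networks look in the newest picture that a camera, given by its name, has taken for a name from the list of things; names that differ only in an ending like _2 or _b are one class to them, and where a whole thing is asked for, a point or a joint stands for the part that bears it (a point fixed in the world has none). Each returns a list of dicts, best first, with "confidence" (0 to 1); they miss things now and then, are a little off and sometimes report something else, mostly with a low value. They report only what shows in the picture. A call takes as long as a camera call. They do not tell look-alikes from the thing itself.
- robot.trace(camera, target): "region" (384x512 bool, what is visible of it).
- robot.tip_of(camera, target): "at" ([x, y, z] in m, in the coordinates of the camera as it stood for that picture, good to about 4 mm: a listed point, or the origin of a listed thing).
The state is a dict: "clock": time; "joint_positions": joint angles; "qvel": joint speeds; "joint_efforts": joint torques, N m; "tcp_pos": TCP position; "tool_rot": TCP orientation; "ft_force": force on the tool from outside, world axes, zero at the start; "torque": the same for the moment, N m; "finger_gap": finger opening in m.
Only numpy, scipy, OpenCV 4.12 (cv2) and the standard library are available. Lean on these libraries where they do the work, as an engineer would, in place of code of your own. Each camera call takes 0.05 s, during which the arm holds its last target.

### The job

The clean bowls have no door. Take the clear flap door off the empty cabinet by pinching its two red tabs together so that both sprung hinge pins draw in, lift it off, and hang it the same way on the cabinet that holds the bowls: hinge tube down on the bracket's lips and back against its web, then let the pins spring fully home in the ears. Work gently - never force the flap against either cabinet - and leave everything else standing where it is.

Things in the scene. Friction and masses are not known exactly. Their poses are not given: they have to be found in the camera images.
- cab_empty: The cabinet the flap hangs on at the start: open-fronted brushed-steel box, 220 mm deep (x), 210 mm wide (y), 170 mm high, nothing inside. Fixed to the counter. Origin under its centre, z up; its front faces its own -x, roughly towards the robot. A dark hinge bracket is screwed to the top of the front.
- cab_bowls: The twin cabinet, same size, axes and kind of bracket, holding two stacks of white bowls; no flap. Fixed. Its bracket is screwed on through slots: see hinge_bowls.
- hinge_empty (a point): Hinge axis of the empty cabinet's bracket, midway between its ears, 127 mm in front of the cabinet's centre, 165 mm above the counter; axes as the cabinet's, hinge along y. The flap's origin is here at the start. Each bracket has two upright ears 5 mm thick, inner faces at y = +-77.5 mm, 24 mm deep (x), from 12 mm below to 16 mm above the axis, a 9 mm pin hole in each.
- hinge_bowls (a point): NOMINAL hinge axis of the bowl cabinet's bracket (same place and axes on the cabinet). Its slots are set anew in every episode: the true axis, with lips, web and ears, lies up to 8 mm higher or lower (z) and up to 6 mm nearer or farther (x) than this point; y is true. No measured pose tells it: feel for it. The bracket does not move under load.
- lips_bowls (a point): 8 mm below hinge_bowls: nominal top of the bowl bracket's two level lips, just inside the ears (y from 69.5 to 77.5 mm either side; x from -16 to +8 mm about the axis). Behind them stands an upright web (face 8 mm behind the axis, to +x; top 6 mm above the axis). Open above and in front. A tube lying on both lips and touching the web is exactly in line with the pin holes.
- flap: Lift-off flap door, about 0.35 kg. Origin mid-length on the axis of its steel hinge tube, 16 mm across, 150 mm long along y. A clear panel 4 mm thick and 134 mm wide hangs below it to 129 mm under the axis; plumb = z axis up; hung, its axes are the cabinet's. Pins drawn in, it must rise 25 mm to clear the ears. Let go out of line with the holes, the pins catch on the ears and do not go home.
- tabs (a point): On the flap, 34 mm above the axis, midway between its two upright red tabs: take them here from above, closing along y. Tabs: 18 mm (x) by 4 mm, from 9 to 50 mm above the axis, 56 mm over their outer faces, each fast to the pin on its side. Pinched to 39 mm over the outer faces, both pins are in the tube and the flap is held. Pads that swing forward as they close press the flap down on its bracket: close gently, in steps, and give way.
- pin_left (a joint): Travel (m) of the sprung 6 mm round-nosed pin at the flap's +y end: 0 = fully out, 7 mm proud of the tube (in its hole when hung); 0.007 = flush; 0.0085 = fully in; about 0.0045 with its nose on an ear. The spring pushes out with 4 N at 0 and 7 N fully in; a squeeze of 20 to 40 N overcomes it.
- pin_right (a joint): The same for the pin at the -y end.
- sauce_bottle: Bystander: white squeeze bottle with red cap, 56 mm across, 170 mm tall, on the counter beside the cabinets. Origin under its centre.
- spoon_pot: Bystander: steel pot 84 mm across, 110 mm high, with spoons standing in it to 190 mm, on the counter at the other side. Origin under its centre.
- saucers: Bystander: stack of white saucers, 104 mm across, 27 mm high, on top of the bowl cabinet. Origin under its centre.
- ramekin: Bystander: white ramekin, 72 mm across, 40 mm high, on top of the empty cabinet. Origin under its centre.
Things that resemble listed ones, but are neither listed nor needed, are in the scene too. Of the things like the flap, leave any that is brown, purple or turquoise; of the rest the smaller one is meant.

How it is judged:
By the outcome, as a careful person would: the job done as asked, in the order asked, and still so for the second after the job is handed in, with the robot touching nothing.
It also fails if it takes over 72 s, if anything falls off the work surface, if the arm or the gripper's body presses on something with over 40 N, if the wrist force passes 120 N, or if a joint passes its speed limit or range.

## Working session

There is one attempt and no reset: what is moved stays moved. The work goes in short steps, Python scripts to look and compute and a tool call to move; the robot and the scene stay as the last step left them, time stands still between calls to the robot, and variables do not carry over. Pictures are saved under pics/ and viewed, and the job is handed in when it is done.

Besides the shell and the picture viewer there is one more tool, called after "Emit:" by a JSON object that holds its "name" and its "arguments", one argument or row to a line. carry_out: Moves the arm, as the interface text tells. Its arguments: {"type":"object","properties":{"rows":{"type":"array","items":{"type":"array","items":{"type":"number"}}},"force":{"type":"number"}},"required":["rows"]}

```bash
ls; mkdir -p pics
python3 - <<'E'
from station import robot
import cv2,numpy as np
s=robot.state()
for k,v in s.items(): print(k,np.round(v,4))
for n in("side","top","wrist"):
    cv2.imwrite(f"pics/a_{n}.png",robot.capture(n))
    c=robot.calibration(n); print(n,{k:np.round(v,4).tolist() for k,v in c.items()})
E
```

```text
pics
clock 0.0
joint_positions [-1.2991  0.2459  1.559   0.      1.3387 -0.1741]
qvel [ 0.001  -0.0005  0.0004  0.0006 -0.0019 -0.0003]
joint_efforts [-1.60000e-03 -4.29504e+01 -3.26133e+01 -2.00000e-04  5.30000e-03
  0.00000e+00]
tcp_pos [ 0.2801 -0.5859  0.2301]
tool_rot [ 1.975   0.4497 -1.9751]
ft_force [ 0.7226 -0.3023  0.2283]
torque [ 0.0559 -0.0272  0.0061]
finger_gap 0.0851
side {'K': [[378.7205, 0.0, 258.8146], [0.0, 378.7205, 194.3388], [0.0, 0.0, 1.0]], 'R': [[-0.678, -0.7348, 0.0179], [-0.4732, 0.4177, -0.7756], [0.5625, -0.5344, -0.6309]], 't': [0.389, 0.3199, 0.9767]}
top {'K': [[407.8547, 0.0, 248.4744], [0.0, 407.8547, 193.7743], [0.0, 0.0, 1.0]], 'R': [[-0.0004, -1.0, -0.0068], [-0.9948, 0.001, -0.1021], [0.1021, 0.0067, -0.9948]], 't': [0.0678, 0.5452, 1.4633]}
wrist {'K': [[297.3186, 0.0, 250.7735], [0.0, 297.3186, 196.1068], [0.0, 0.0, 1.0]], 'mount': [[-0.0001, -0.3124, 0.95, -0.1423], [1.0, 0.0005, 0.0003, 0.0002], [-0.0005, 0.95, 0.3124, -0.0803], [0.0, 0.0, 0.0, 1.0]]}
```

View pics/a_side.png

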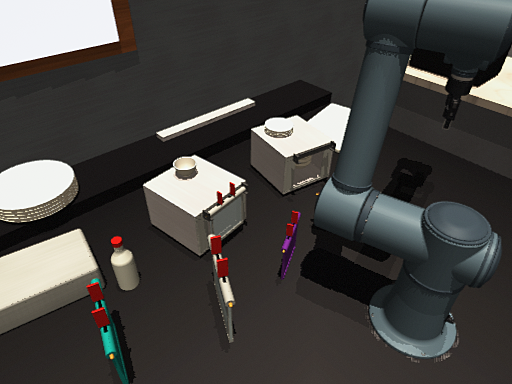

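View pics/a_top.png

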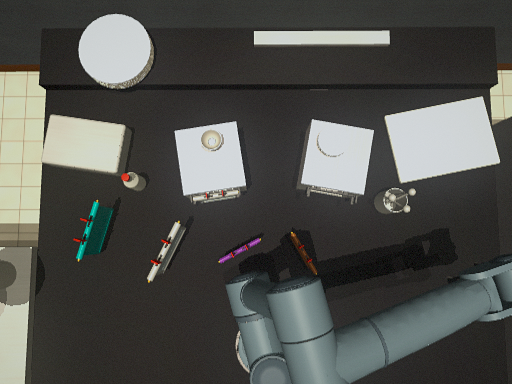

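View pics/a_wrist.png

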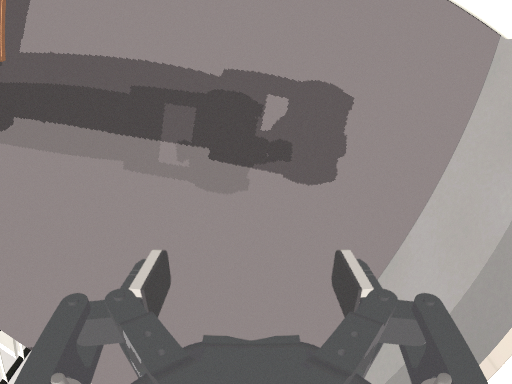

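The side picture shows the flap hung on the empty cabinet (tabs near (219,197) and (232,187)). Flap look-alikes in the top picture:
- turquoise at (95,230)
- pale and larger at (165,250)
- purple at (240,250)
- brown at (303,252)
- the clear one on the empty cabinet at (216,196)

I choose the last one.

```bash
cat > h.py <<'E'
from station import robot
import cv2,numpy as np
from scipy.spatial.transform import Rotation as Rt
def pose():
    s=robot.state(); T=np.eye(4); T[:3,:3]=Rt.from_rotvec(s["tool_rot"]).as_matrix(); T[:3,3]=s["tcp_pos"]; return T
def w(cam,p,T=None):
    c=robot.calibration(cam); p=np.array(p)
    if cam=="wrist": return (T@np.array(c["mount"])@np.r_[p,1])[:3]
    return np.array(c["R"]).T@(p-np.array(c["t"]))
def proj(cam,X,T=None):
    c=robot.calibration(cam);K=np.array(c["K"])
    if cam=="wrist":
        M=np.linalg.inv(T@np.array(c["mount"])); p=M[:3,:3]@X+M[:3,3]
        th=np.arctan2(np.hypot(p[0],p[1]),p[2]); r=np.hypot(p[0],p[1])
        return np.array([K[0,2]+K[0,0]*th*p[0]/r,K[1,2]+K[1,1]*th*p[1]/r])
    p=np.array(c["R"])@X+np.array(c["t"]); q=K@p; return q[:2]/q[2]
E
python3 - <<'E'
from h import *
for cam in("top","side"):
    for n in("cab_empty","cab_bowls","hinge_empty","hinge_bowls","flap","tabs","sauce_bottle","spoon_pot","saucers","ramekin"):
        for d in robot.tip_of(cam,n)[:5]: X=w(cam,d["at"]);print(cam,n,round(d["confidence"],2),X.round(3),proj(cam,X).round())
    im=robot.capture(cam)
    cr=im[110:215,165:385] if cam=="top" else im[110:260,130:350]
    cv2.imwrite(f"pics/b_{cam}.png",cv2.resize(cr,None,fx=3.5,fy=3.5,interpolation=cv2.INTER_CUBIC))
print(robot.state()["clock"], pose().round(3))
E
```

```text
top cab_bowls 0.27 [0.706 0.192 0.17 ] [211. 142.]
top hinge_empty 0.71 [0.528 0.174 0.166] [216. 195.]
top hinge_bowls 0.6 [ 0.532 -0.204  0.17 ] [330. 193.]
top flap 0.88 [0.341 0.346 0.171] [163. 252.]
top flap 0.68 [0.347 0.098 0.128] [239. 249.]
top flap 0.58 [ 0.339 -0.12   0.125] [304. 252.]
top flap 0.52 [0.524 0.176 0.163] [216. 196.]
top tabs 0.91 [0.345 0.343 0.215] [161. 251.]
top tabs 0.82 [0.528 0.179 0.2  ] [214. 194.]
top tabs 0.69 [0.411 0.598 0.208] [ 82. 230.]
top tabs 0.59 [0.338 0.1   0.162] [238. 252.]
top tabs 0.52 [ 0.341 -0.123  0.16 ] [306. 252.]
top sauce_bottle 0.64 [ 0.59   0.478 -0.002] [139. 183.]
top spoon_pot 0.62 [ 0.516 -0.44   0.   ] [385. 202.]
top saucers 0.91 [ 0.705 -0.213  0.17 ] [332. 142.]
top ramekin 0.61 [0.704 0.19  0.17 ] [212. 142.]
top ramekin 0.26 [0.587 0.479 0.001] [138. 183.]
side cab_empty 0.82 [ 0.651  0.194 -0.001] [199. 223.]
side cab_empty 0.6 [0.522 0.175 0.165] [227. 201.]
side cab_bowls 0.97 [ 0.653 -0.228 -0.003] [288. 173.]
side hinge_empty 0.88 [0.527 0.175 0.165] [226. 200.]
side hinge_bowls 0.69 [ 0.53  -0.209  0.167] [314. 151.]
side flap 0.91 [0.521 0.178 0.165] [226. 201.]
side flap 0.81 [0.339 0.345 0.171] [219. 268.]
side flap 0.81 [0.409 0.595 0.167] [103. 313.]
side flap 0.66 [0.521 0.175 0.202] [227. 190.]
side flap 0.61 [0.341 0.095 0.125] [292. 231.]
side tabs 0.96 [0.342 0.096 0.163] [292. 221.]
side tabs 0.85 [0.525 0.176 0.199] [226. 191.]
side tabs 0.85 [0.338 0.344 0.218] [219. 255.]
side tabs 0.76 [0.407 0.601 0.203] [ 96. 305.]
side sauce_bottle 0.98 [0.586 0.475 0.001] [130. 281.]
side saucers 0.63 [ 0.704 -0.215  0.167] [279. 131.]
side ramekin 0.64 [0.703 0.19  0.169] [186. 173.]
1.25 [[-0.     0.431 -0.902  0.28 ]
 [-0.    -0.902 -0.431 -0.586]
 [-1.     0.     0.     0.231]
 [ 0.     0.     0.     1.   ]]
```

```bash
ls -la pics
```

```text
total 1584
drwxr-xr-x 2 agent agent   4096 Dec  6 11:49 .
drwxr-xr-x 3 agent agent   4096 Dec  6 11:49 ..
-rw-r--r-- 1 agent agent 281320 Dec  6 11:49 a_side.png
-rw-r--r-- 1 agent agent 320503 Dec  6 11:49 a_top.png
-rw-r--r-- 1 agent agent 258125 Dec  6 11:49 a_wrist.png
-rw-r--r-- 1 agent agent 443286 Dec  6 11:49 b_side.png
-rw-r--r-- 1 agent agent 296092 Dec  6 11:49 b_top.png
```

View pics/b_top.png

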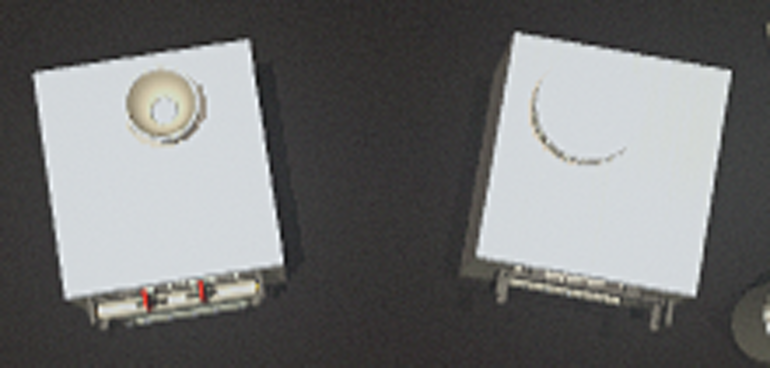

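View pics/b_side.png

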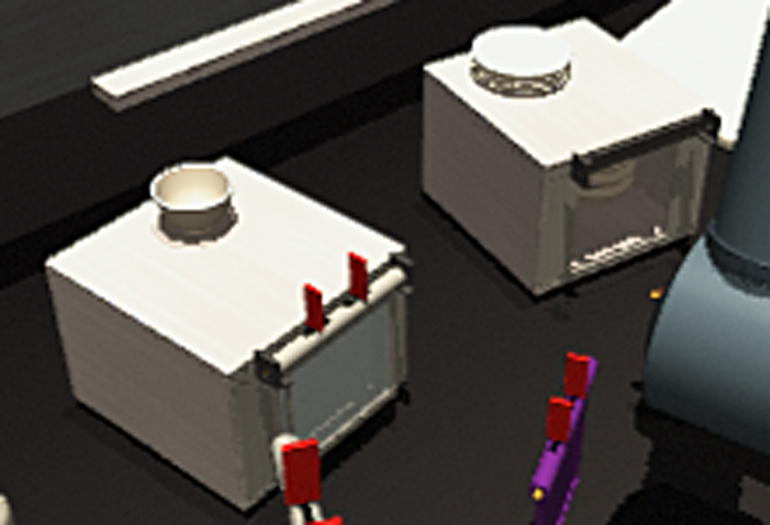

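Crops confirm: the clear flap with two red tabs is on the cabinet with the ramekin; the bowls are in the cabinet with the saucers on top. Now precise poses from the top faces.

```bash
cat > fit.py <<'E'
from h import *
c=robot.calibration("top");K=np.array(c["K"]);R=np.array(c["R"]);t=np.array(c["t"])
im=cv2.imread("pics/a_top.png");g=cv2.cvtColor(im,cv2.COLOR_BGR2GRAY)
def back(uv,z):
    d=R.T@np.linalg.inv(K)@np.r_[uv,1];o=-R.T@t;return o+d*(z-o[2])/d[2]
for nm,seed in(("empty",(225,175)),("bowls",(310,175))):
    # mask bright region
    m=(g>150).astype(np.uint8)
    n,l,st,_=cv2.connectedComponentsWithStats(m)
    k=l[seed[1],seed[0]];m=(l==k).astype(np.uint8);m=cv2.morphologyEx(m,cv2.MORPH_OPEN,np.ones((7,7)))
    cn=max(cv2.findContours(m,cv2.RETR_EXTERNAL,cv2.CHAIN_APPROX_NONE)[0],key=cv2.contourArea)[:,0]
    P=np.array([back(p,0.17)[:2] for p in cn.astype(float)]).astype(np.float32)
    (cx,cy),sz,a=cv2.minAreaRect(P)
    hull=cv2.boxPoints(((cx,cy),sz,a))
    print(nm,(round(cx,4),round(cy,4)),np.round(sz,4),round(a,2)); print(hull.round(4))
    ap=cv2.approxPolyDP(cn.reshape(-1,1,2),6,True)[:,0]
    Q=np.array([back(p.astype(float),0.17)[:2] for p in ap]);print(ap.tolist(),Q.round(3).tolist())
E
python3 fit.py
```

```text
empty (0.651, 0.1965) [0.2234 0.21  ] 8.83
[[0.5245 0.2831]
 [0.5568 0.0756]
 [0.7775 0.1099]
 [0.7453 0.3174]]
[[235, 122], [175, 131], [183, 193], [244, 185]] [[0.774, 0.112], [0.743, 0.314], [0.533, 0.283], [0.56, 0.081]]
bowls (0.6544, -0.229) [0.2105 0.2257] 79.56
[[ 0.5244 -0.312 ]
 [ 0.7463 -0.3529]
 [ 0.7845 -0.1459]
 [ 0.5625 -0.105 ]]
[[312, 120], [302, 183], [363, 193], [372, 130]] [[0.78, -0.147], [0.566, -0.111], [0.533, -0.312], [0.745, -0.348]]
```

```bash
cat >> h.py <<'E'
def Rdown(yaw): # tool x down, tool y along hinge +y, tool z along cabinet +x
    c,s=np.cos(yaw),np.sin(yaw); return np.array([[0,-s,c],[0,c,s],[-1,0,0]],float)
def delta(pos,yaw,T=None):
    T=pose() if T is None else T
    d=T[:3,:3].T@(np.array(pos)-T[:3,3])*100
    r=Rt.from_matrix(T[:3,:3].T@Rdown(yaw)).as_rotvec()
    return d.round(3),r.round(4)
E
python3 - <<'E'
from h import *
print(delta((0.528-0.0,0.176,0.33),np.deg2rad(8.8)))
E
```

```text
(array([ -9.872, -58.115, -55.23 ]), array([-2.8494,  0.    ,  0.    ]))
```

Emit:
{"name": "carry_out", "arguments": {
  "rows": [
    [-4, 0, 0, 0, 0, 0, 0],
    [-8, 0, 0, 0, 0, 0, 0],
    [-9.87, -58.12, -55.23, -2.8494, 0, 0, 0],
    [-9.87, -58.12, -55.23, -2.8494, 0, 0, 0],
    [-9.87, -58.12, -55.23, -2.8494, 0, 0, 0],
    [-9.87, -58.12, -55.23, -2.8494, 0, 0, 0],
    [-9.87, -58.12, -55.23, -2.8494, 0, 0, 0],
    [-9.87, -58.12, -55.23, -2.8494, 0, 0, 0],
    [-9.87, -58.12, -55.23, -2.8494, 0, 0, 0],
    [-9.87, -58.12, -55.23, -2.8494, 0, 0, 0],
    [-9.87, -58.12, -55.23, -2.8494, 0, 0, 0],
    [-9.87, -58.12, -55.23, -2.8494, 0, 0, 0],
    [-9.87, -58.12, -55.23, -2.8494, 0, 0, 0],
    [-9.87, -58.12, -55.23, -2.8494, 0, 0, 0],
    [-9.87, -58.12, -55.23, -2.8494, 0, 0, 0],
    [-9.87, -58.12, -55.23, -2.8494, 0, 0, 0],
    [-9.87, -58.12, -55.23, -2.8494, 0, 0, 0],
    [-9.87, -58.12, -55.23, -2.8494, 0, 0, 0],
    [-9.87, -58.12, -55.23, -2.8494, 0, 0, 0],
    [-9.87, -58.12, -55.23, -2.8494, 0, 0, 0]
  ]
}}

```text
clock: 2.92
tcp_pos: [0.5121, 0.1289, 0.3292]
tool_rot: [0.344, 1.542, -0.344]
ft_force: [0.6, -0.1, 0.2]
finger_gap: 0.0854
```

Run:
```python
from h import *
print(delta((0.528,0.176,0.33),np.deg2rad(8.8)),robot.state()["joint_positions"])
```

```text
(array([-0.083,  4.935, -0.563]), array([-5.927e-01,  9.000e-04, -1.000e-04])) [ 3.18375482e-02 -1.11635325e-01  1.75511064e+00 -9.78962309e-05
  1.49720606e+00 -1.09979576e+00]
```

Emit:
{"name": "carry_out", "arguments": {
  "rows": [
    [-0.08, 4.93, -0.56, -0.59, 0, 0, 0],
    [-0.08, 4.93, -0.56, -0.59, 0, 0, 0],
    [-0.08, 4.93, -0.56, -0.59, 0, 0, 0],
    [-0.08, 4.93, -0.56, -0.59, 0, 0, 0],
    [-0.08, 4.93, -0.56, -0.59, 0, 0, 0],
    [-0.08, 4.93, -0.56, -0.59, 0, 0, 0],
    [-0.08, 4.93, -0.56, -0.59, 0, 0, 0]
  ]
}}

```text
clock: 3.5
tcp_pos: [0.5281, 0.1735, 0.3296]
tool_rot: [-0.111, 1.568, 0.111]
ft_force: [0.3, 0.0, 0.4]
finger_gap: 0.0855
```

Run:
```python
from h import *
print(delta((0.528,0.176,0.33),np.deg2rad(8.8)),robot.state()["joint_positions"],robot.state()["ft_force"])
T=pose()
cv2.imwrite("pics/c_wrist.png",robot.capture("wrist"))
np.save("c_T.npy",T)
for n in("tabs","flap","hinge_empty"):
    for d in robot.tip_of("wrist",n)[:3]:
        X=w("wrist",d["at"],T); print(n,round(d["confidence"],2),X.round(4),proj("wrist",X,T).round(1))
```

```text
(array([-0.042,  0.245,  0.025]), array([-0.0118,  0.    , -0.    ])) [ 1.13523660e-01 -4.23725615e-02  1.68906677e+00  1.48932691e-05
  1.49489775e+00 -1.59910729e+00] [0.32021323 0.02057585 0.39520176]
tabs 0.95 [0.527  0.1797 0.1963] [257.4 185.4]
tabs 0.78 [ 0.3312 -0.1151  0.1549] [45.8 -0.5]
tabs 0.73 [0.3427 0.3412 0.218 ] [448.   37.2]
flap 0.97 [0.5283 0.1733 0.168 ] [250.7 178.4]
flap 0.93 [0.3394 0.3448 0.1704] [426.6  41.7]
flap 0.86 [ 0.3332 -0.1187  0.1281] [54.8  5.8]
hinge_empty 0.75 [0.5251 0.1739 0.1611] [251.6 174. ]
```

View pics/c_wrist.png

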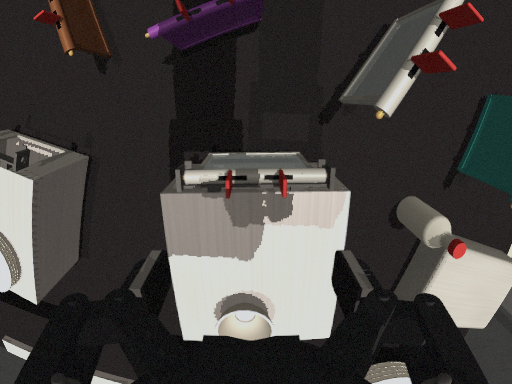

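```bash
cat > ov.py <<'E'
from h import *
import sys
def overlay(img,T,H,yaw,box,f,out,pts):
    im=cv2.imread(img);x0,y0,x1,y1=box
    cr=cv2.resize(im[y0:y1,x0:x1],None,fx=f,fy=f,interpolation=cv2.INTER_CUBIC)
    c,s=np.cos(yaw),np.sin(yaw);R=np.array([[c,-s,0],[s,c,0],[0,0,1]])
    for p in pts:
        u=(proj("wrist",R@np.array(p)+H,T)-[x0,y0]+.5)*f
        cv2.circle(cr,tuple(int(v) for v in u.round()),2,(0,255,0),-1)
    cv2.imwrite(out,cr)
tab=[(x,y,z) for x in(-.009,.009) for y in(-.028,-.024,.024,.028) for z in(.05,)]
tube=[(0,y,z) for y in(-.075,.075) for z in(.008,)]+[(x,y,0) for x in (-.008,.008) for y in(-.075,.075)]
ear=[(x,y,.016) for x in(-.012,.012) for y in(-.0825,-.0775,.0775,.0825)]
E
python3 - <<'E'
from ov import *
T=np.load("c_T.npy")
overlay("pics/c_wrist.png",T,np.array([.5255,.176,.165]),np.deg2rad(8.8),(150,140,360,210),3.8,"pics/c_ov.png",tab+tube+ear)
im=cv2.imread("pics/c_wrist.png");cv2.imwrite("pics/c_cr.png",cv2.resize(im[140:210,150:360],None,fx=3.8,fy=3.8,interpolation=cv2.INTER_CUBIC))
E
```

```text
(no output)
```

View pics/c_ov.png

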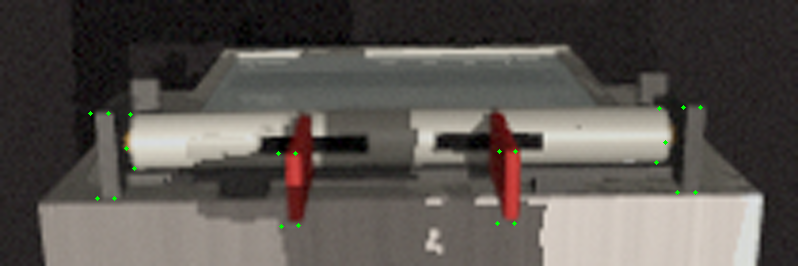

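View pics/c_cr.png

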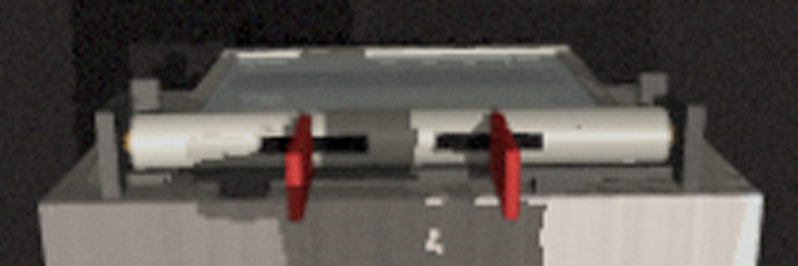

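Run:
```python
from h import *
print(delta((0.525,0.1773,0.20),np.deg2rad(8.8)))
```

```text
(array([12.964,  0.431, -0.255]), array([-0.0107,  0.0001,  0.    ]))
```

Emit:
{"name": "carry_out", "arguments": {
  "rows": [
    [4, 0.43, -0.25, -0.0107, 0, 0, 0],
    [8, 0.43, -0.25, -0.0107, 0, 0, 0],
    [11, 0.43, -0.25, -0.0107, 0, 0, 0],
    [12.96, 0.43, -0.25, -0.0107, 0, 0, 0],
    [12.96, 0.43, -0.25, -0.0107, 0, 0, 0],
    [12.96, 0.43, -0.25, -0.0107, 0, 0, 0]
  ]
}}

```text
clock: 4.2
tcp_pos: [0.5246, 0.1773, 0.1994]
tool_rot: [-0.121, 1.569, 0.121]
ft_force: [-0.1, -0.6, 1.3]
finger_gap: 0.0852
```

```bash
cat > look.py <<'E'
from ov import *
import sys
nm=sys.argv[1];box=tuple(map(int,sys.argv[2].split(",")));H=np.array(list(map(float,sys.argv[3].split(","))));yaw=np.deg2rad(float(sys.argv[4]))
which=eval(sys.argv[5])
T=pose();s=robot.state();np.save(f"{nm}_T.npy",T)
cv2.imwrite(f"pics/{nm}.png",robot.capture("wrist"))
f=min(790/(box[2]-box[0]),590/(box[3]-box[1]))
overlay(f"pics/{nm}.png",T,H,yaw,box,f,f"pics/{nm}_ov.png",which)
print(s["clock"],s["tcp_pos"].round(4) if hasattr(s["tcp_pos"],"round") else s["tcp_pos"],np.round(s["ft_force"],2),np.round(s["torque"],3),s["finger_gap"])
E
python3 look.py d 60,100,440,384 .525,.1773,.165 8.8 "tab+tube+ear"; python3 -c "
from h import *
print(delta((0.525,0.1773,0.20),np.deg2rad(8.8)))"
```

```text
4.2 [0.5246 0.1773 0.1994] [-0.06 -0.6   1.29] [-0.02  -0.011  0.013] 0.08519782961668643
(array([ 0.127, -0.   , -0.079]), array([0.0008, 0.0016, 0.0001]))
```

View pics/d_ov.png

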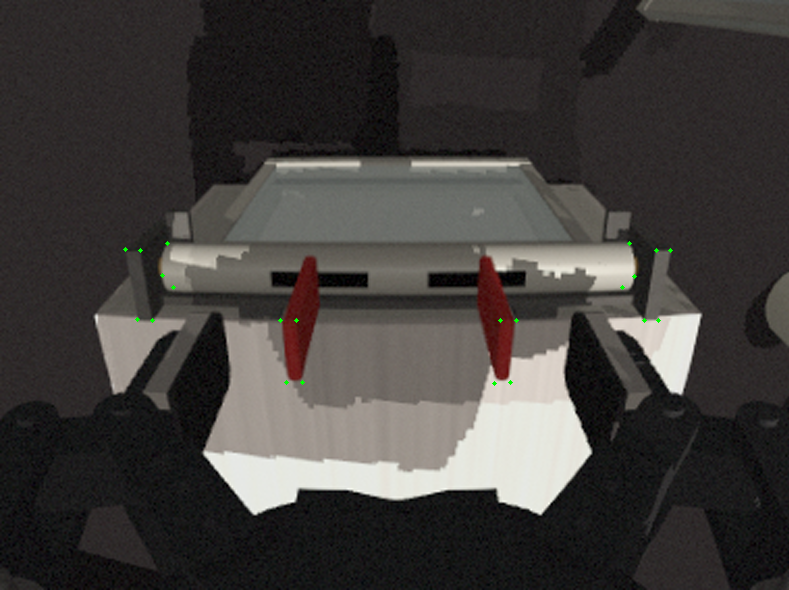

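Emit:
{"name": "carry_out", "arguments": {
  "rows": [
    [0.8, 0, 0, 0, 0, 0, 0],
    [1.6, 0, 0, 0, 0, 0, 0.1],
    [1.65, 0, 0, 0, 0, 0, 0.2],
    [1.65, 0, 0, 0, 0, 0, 0.24],
    [1.65, 0, 0, 0, 0, 0, 0.26],
    [1.65, 0, 0, 0, 0, 0, 0.28],
    [1.65, 0, 0, 0, 0, 0, 0.28]
  ],
  "force": 35
}}

```text
clock: 4.83
tcp_pos: [0.5253, 0.1775, 0.1839]
tool_rot: [-0.122, 1.567, 0.122]
ft_force: [0.1, -0.3, 0.1]
finger_gap: 0.0615
```

```bash
python3 look.py e 60,100,440,384 .525,.1773,.165 8.8 "[]"
```

```text
4.8333 [0.5253 0.1775 0.1839] [ 0.06 -0.33  0.09] [-0.035 -0.006  0.011] 0.06150880328790629
```

View pics/e_ov.png

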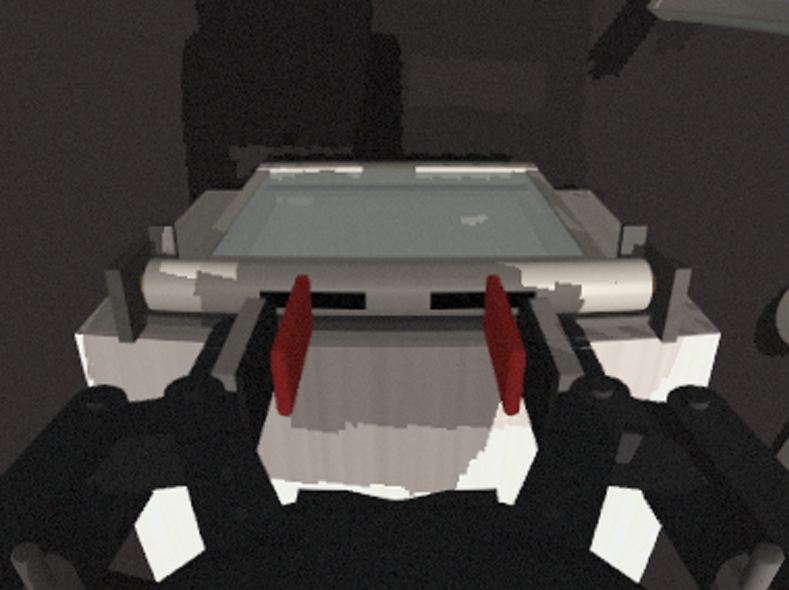

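Emit:
{"name": "carry_out", "arguments": {
  "rows": [
    [0, 0, 0, 0, 0, 0, 0.32],
    [0, 0, 0, 0, 0, 0, 0.34],
    [-0.01, 0, 0, 0, 0, 0, 0.35],
    [-0.03, 0, 0, 0, 0, 0, 0.36],
    [-0.04, 0, 0, 0, 0, 0, 0.37],
    [-0.04, 0, 0, 0, 0, 0, 0.37]
  ],
  "force": 35
}}

```text
clock: 5.38
tcp_pos: [0.5252, 0.1774, 0.1841]
tool_rot: [-0.122, 1.567, 0.122]
ft_force: [-1.1, -0.8, 2.0]
finger_gap: 0.0542
```

```bash
cat > st.py <<'E'
from h import *
s=robot.state();print(s["clock"],np.round(s["tcp_pos"],4),np.round(s["ft_force"],2),np.round(s["torque"],3),round(s["finger_gap"],4))
E
python3 st.py
```

```text
5.3833 [0.5252 0.1774 0.1841] [-1.13 -0.81  1.97] [-0.006  0.093  0.014] 0.0542
```

Emit:
{"name": "carry_out", "arguments": {
  "rows": [
    [-0.03, 0, 0, 0, 0, 0, 0.38],
    [-0.05, 0, 0, 0, 0, 0, 0.39],
    [-0.07, 0, 0, 0, 0, 0, 0.4],
    [-0.09, 0, 0, 0, 0, 0, 0.41],
    [-0.11, 0, 0, 0, 0, 0, 0.42],
    [-0.11, 0, 0, 0, 0, 0, 0.42]
  ]
}}

```text
clock: 5.88
tcp_pos: [0.5251, 0.1774, 0.1849]
tool_rot: [-0.122, 1.567, 0.122]
ft_force: [-0.4, 0.0, 0.2]
finger_gap: 0.0498
```

```bash
python3 st.py
```

```text
5.8833 [0.5251 0.1774 0.1849] [-0.44  0.04  0.21] [-0.016 -0.093  0.022] 0.0498
```

Force stays low. Continuing.

Emit:
{"name": "carry_out", "arguments": {
  "rows": [
    [-0.02, 0, 0, 0, 0, 0, 0.43],
    [-0.04, 0, 0, 0, 0, 0, 0.44],
    [-0.06, 0, 0, 0, 0, 0, 0.45],
    [-0.08, 0, 0, 0, 0, 0, 0.46],
    [-0.1, 0, 0, 0, 0, 0, 0.47],
    [-0.1, 0, 0, 0, 0, 0, 0.47]
  ]
}}

```text
clock: 6.38
tcp_pos: [0.5248, 0.1774, 0.1857]
tool_rot: [-0.122, 1.568, 0.122]
ft_force: [0.8, -0.6, -0.8]
finger_gap: 0.0455
```

```bash
python3 st.py
```

```text
6.3833 [0.5248 0.1774 0.1857] [ 0.8  -0.63 -0.8 ] [ 0.027 -0.152 -0.031] 0.0455
```

Emit:
{"name": "carry_out", "arguments": {
  "rows": [
    [-0.01, 0, 0, 0, 0, 0, 0.48],
    [-0.02, 0, 0, 0, 0, 0, 0.49],
    [-0.04, 0, 0, 0, 0, 0, 0.5],
    [-0.06, 0, 0, 0, 0, 0, 0.51],
    [-0.07, 0, 0, 0, 0, 0, 0.52],
    [-0.08, 0, 0, 0, 0, 0, 0.53],
    [-0.08, 0, 0, 0, 0, 0, 0.53]
  ]
}}

```text
clock: 6.97
tcp_pos: [0.5248, 0.1774, 0.1865]
tool_rot: [-0.122, 1.568, 0.122]
ft_force: [-0.3, -0.2, -1.0]
finger_gap: 0.0401
```

```bash
python3 st.py
```

```text
6.9667 [0.5248 0.1774 0.1865] [-0.31 -0.16 -0.96] [-0.041  0.021 -0.041] 0.0401
```

Emit:
{"name": "carry_out", "arguments": {
  "rows": [
    [0, 0, 0, 0, 0, 0, 0.545],
    [-0.01, 0, 0, 0, 0, 0, 0.56],
    [-0.01, 0, 0, 0, 0, 0, 0.6],
    [-0.01, 0, 0, 0, 0, 0, 0.7],
    [-0.01, 0, 0, 0, 0, 0, 0.7]
  ],
  "force": 40
}}

```text
clock: 7.38
tcp_pos: [0.5252, 0.1774, 0.1872]
tool_rot: [-0.122, 1.567, 0.122]
ft_force: [-1.4, -0.4, 1.0]
finger_gap: 0.0372
```

```bash
python3 look.py f 60,100,440,384 .525,.1773,.165 8.8 "[]"
```

```text
7.3833 [0.5252 0.1774 0.1872] [-1.43 -0.44  1.04] [-0.014  0.172 -0.012] 0.03722913150662573
```

View pics/f_ov.png

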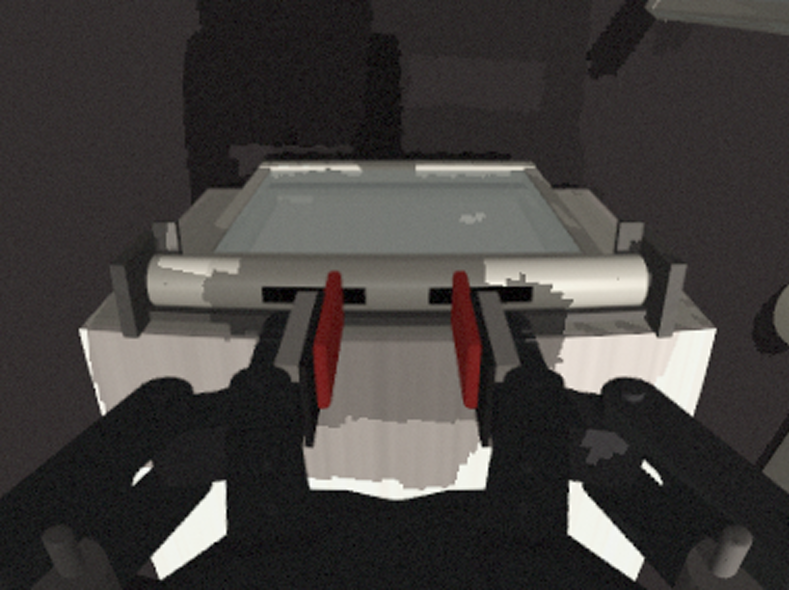

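Emit:
{"name": "carry_out", "arguments": {
  "rows": [
    [-0.1, 0, 0, 0, 0, 0, 0.7],
    [-0.25, 0, 0, 0, 0, 0, 0.7],
    [-0.45, 0, 0, 0, 0, 0, 0.7],
    [-0.7, 0, 0, 0, 0, 0, 0.7]
  ]
}}

```text
clock: 7.77
tcp_pos: [0.5248, 0.1774, 0.1935]
tool_rot: [-0.122, 1.568, 0.122]
ft_force: [0.2, 0.3, -3.7]
finger_gap: 0.0365
```

```bash
python3 st.py
```

```text
7.7667 [0.5248 0.1774 0.1935] [ 0.21  0.31 -3.7 ] [ 0.068  0.022 -0.026] 0.0365
```

Emit:
{"name": "carry_out", "arguments": {
  "rows": [
    [-1, 0, 0, 0, 0, 0, 0.7],
    [-2.5, 0, 0, 0, 0, 0, 0.7],
    [-5, 0, -0.5, 0, 0, 0, 0.7],
    [-8, 0, -2, 0, 0, 0, 0.7],
    [-9.6, 0, -3, 0, 0, 0, 0.7],
    [-9.6, 0, -3, 0, 0, 0, 0.7],
    [-9.6, 0, -3, 0, 0, 0, 0.7]
  ]
}}

```text
clock: 8.35
tcp_pos: [0.4959, 0.1729, 0.2914]
tool_rot: [-0.122, 1.564, 0.122]
ft_force: [-0.2, 0.9, -4.2]
finger_gap: 0.0369
```

```bash
python3 look.py g 60,100,440,384 .525,.1773,.165 8.8 "[]"; python3 -c "
from h import *
print(delta((0.521,-.2046,0.29),np.deg2rad(-10)))"
```

```text
8.35 [0.4959 0.1729 0.2914] [-0.16  0.95 -4.19] [-0.029 -0.007  0.039] 0.03687614655076657
(array([ -0.045, -37.683,  -3.29 ]), array([ 3.294e-01,  1.000e-04, -0.000e+00]))
```

View pics/g_ov.png

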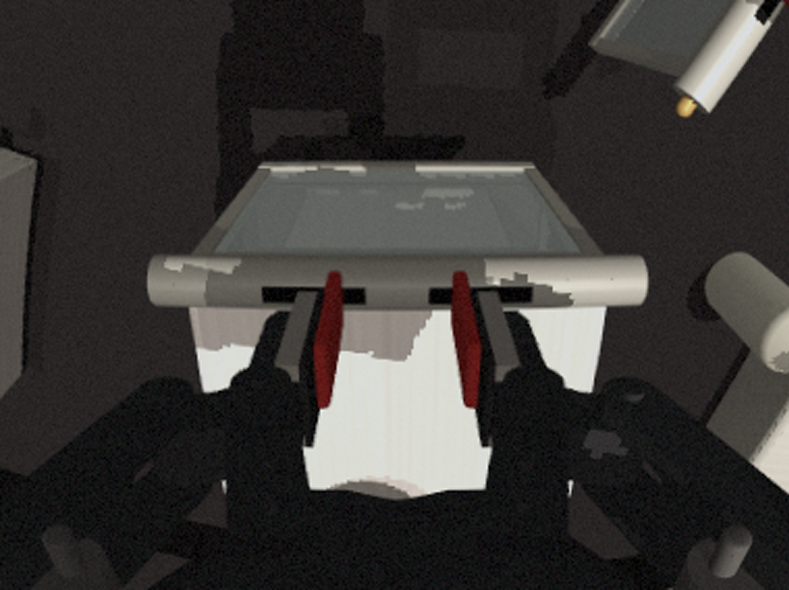

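Emit:
{"name": "carry_out", "arguments": {
  "rows": [
    [0, -2, 0, 0.02, 0, 0, 0.7],
    [0, -5, 0, 0.05, 0, 0, 0.7],
    [0, -8.5, -0.5, 0.09, 0, 0, 0.7],
    [0, -12, -1, 0.13, 0, 0, 0.7],
    [0, -15.5, -1.5, 0.17, 0, 0, 0.7],
    [0, -19, -2, 0.2, 0, 0, 0.7],
    [0, -22.5, -2.3, 0.23, 0, 0, 0.7],
    [0, -26, -2.5, 0.26, 0, 0, 0.7],
    [0, -29.5, -2.7, 0.29, 0, 0, 0.7],
    [0, -33, -3, 0.31, 0, 0, 0.7],
    [0, -35.5, -3.1, 0.3294, 0, 0, 0.7],
    [0, -37, -3.2, 0.3294, 0, 0, 0.7],
    [0, -37.7, -3.3, 0.3294, 0, 0, 0.7],
    [0, -37.7, -3.3, 0.3294, 0, 0, 0.7],
    [0, -37.7, -3.3, 0.3294, 0, 0, 0.7],
    [0, -37.7, -3.3, 0.3294, 0, 0, 0.7]
  ]
}}

```text
clock: 9.73
tcp_pos: [0.5213, -0.2036, 0.2898]
tool_rot: [0.136, 1.566, -0.136]
ft_force: [-0.2, -0.4, -2.8]
finger_gap: 0.0369
```

```bash
python3 look.py i 60,60,440,344 .529,-.206,.165 -10 "ear+[(.017,-.105,.005),(.017,.105,.005)]"
python3 - <<'E'
from h import *
print(delta((0.521,-.2046,0.29),np.deg2rad(-10)))
T=pose()
for n in ("hinge_bowls","lips_bowls"):
  for d in robot.tip_of("wrist",n)[:3]: X=w("wrist",d["at"],T);print(n,d["confidence"],X.round(4),proj("wrist",X,T).round())
E
```

```text
9.7333 [ 0.5213 -0.2036  0.2898] [-0.21 -0.35 -2.81] [0.022 0.019 0.006] 0.03685818960320441
(array([ 0.001, -0.105, -0.007]), array([0.0018, 0.0006, 0.    ]))
```

View pics/i_ov.png

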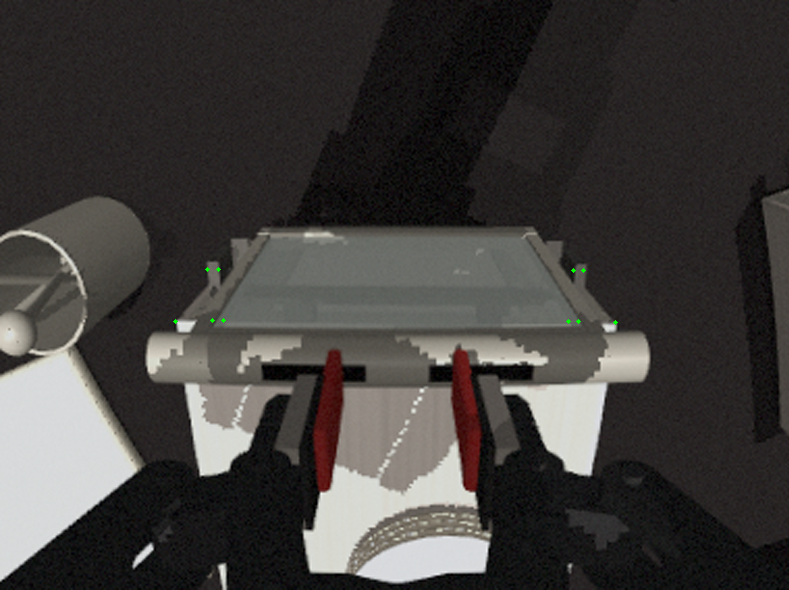

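Run:
```python
from ov import *
T=np.load("i_T.npy");H=np.array([.529,-.206,.165])
pts=ear+[(.017,-.105,.005),(.017,.105,.005)]
overlay("pics/i.png",T,H,np.deg2rad(-10),(135,170,195,230),6.5,"pics/i_l.png",pts)
overlay("pics/i.png",T,H,np.deg2rad(-10),(310,170,370,230),6.5,"pics/i_r.png",pts)
cv2.imwrite("pics/i_lr.png",np.hstack([cv2.imread("pics/i_l.png"),cv2.imread("pics/i_r.png")]))
```

```text
(no output)
```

View pics/i_lr.png

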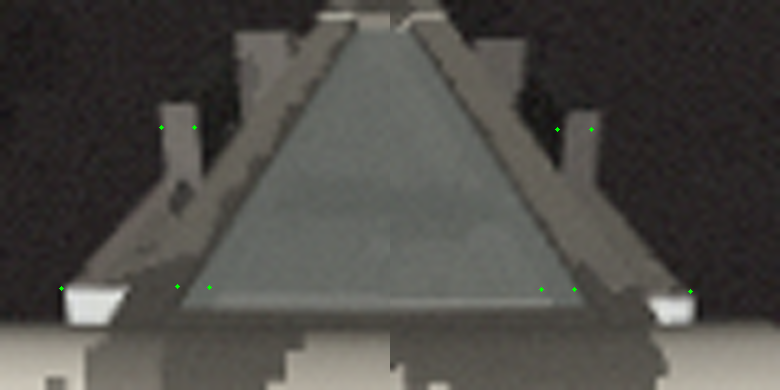

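Emit:
{"name": "carry_out", "arguments": {
  "rows": [
    [1, -0.05, 0, 0.008, 0, 0, 0.7],
    [3, -0.05, 0, 0.008, 0, 0, 0.7],
    [5, -0.05, 0, 0.008, 0, 0, 0.7],
    [6.5, -0.05, 0, 0.008, 0, 0, 0.7],
    [6.9, -0.05, 0, 0.008, 0, 0, 0.7],
    [6.9, -0.05, 0, 0.008, 0, 0, 0.7],
    [6.9, -0.05, 0, 0.008, 0, 0, 0.7]
  ]
}}

```text
clock: 10.47
tcp_pos: [0.5211, -0.2053, 0.2213]
tool_rot: [0.143, 1.565, -0.143]
ft_force: [0.1, -0.7, -2.2]
finger_gap: 0.0369
```

```bash
python3 look.py j 60,60,440,344 .5263,-.205,.166 -10.35 "ear+[(.017,-.105,.005),(.017,.105,.005)]"
python3 - <<'E'
from ov import *
T=np.load("j_T.npy");H=np.array([.5263,-.205,.166])
pts=ear
print(T.round(4))
overlay("pics/j.png",T,H,np.deg2rad(-10.35),(100,165,180,245),4.8,"pics/j_l.png",pts)
overlay("pics/j.png",T,H,np.deg2rad(-10.35),(325,165,405,245),4.8,"pics/j_r.png",pts)
cv2.imwrite("pics/j_lr.png",np.hstack([cv2.imread("pics/j_l.png"),cv2.imread("pics/j_r.png")]))
E
```

```text
10.4667 [ 0.5211 -0.2053  0.2213] [ 0.11 -0.72 -2.17] [ 0.01  -0.008  0.002] 0.03688480861136628
[[ 6.000e-04  1.813e-01  9.834e-01  5.211e-01]
 [-4.000e-04  9.834e-01 -1.813e-01 -2.053e-01]
 [-1.000e+00 -3.000e-04  7.000e-04  2.213e-01]
 [ 0.000e+00  0.000e+00  0.000e+00  1.000e+00]]
```

View pics/j_ov.png

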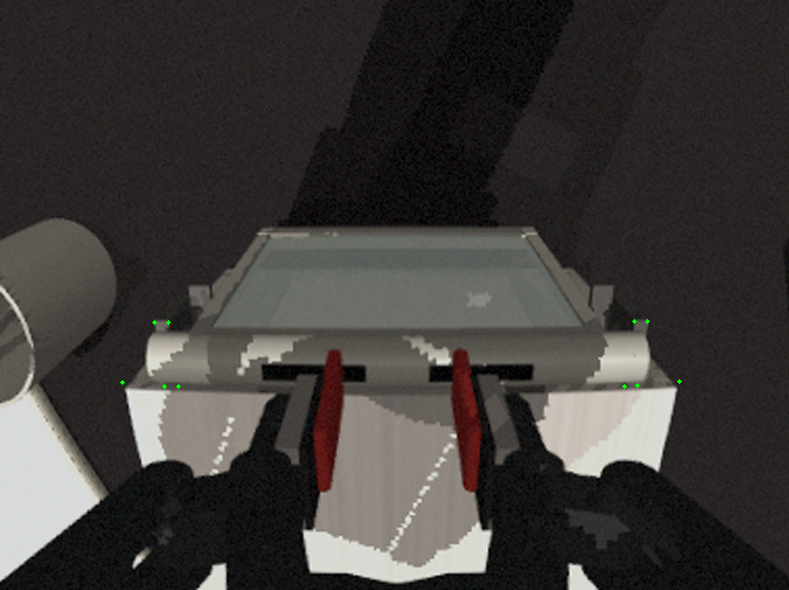

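View pics/j_lr.png

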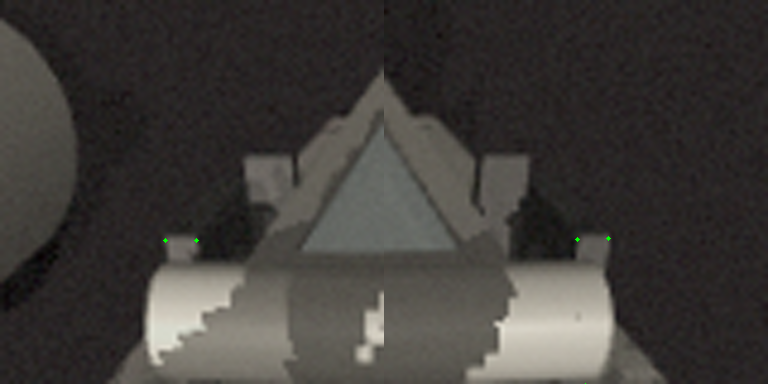

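Emit:
{"name": "carry_out", "arguments": {
  "rows": [
    [0.6, 0.11, 0, 0, 0, 0, 0.7],
    [1.3, 0.11, 0, 0, 0, 0, 0.7],
    [1.9, 0.11, 0, 0, 0, 0, 0.7],
    [2.2, 0.11, 0, 0, 0, 0, 0.7],
    [2.2, 0.11, 0, 0, 0, 0, 0.7],
    [2.2, 0.11, 0, 0, 0, 0, 0.7]
  ]
}}

```text
clock: 11.02
tcp_pos: [0.5209, -0.2041, 0.1985]
tool_rot: [0.144, 1.567, -0.143]
ft_force: [1.0, 0.1, -2.6]
finger_gap: 0.0368
```

```bash
python3 look.py k 60,60,440,344 .5255,-.205,.166 -10.35 "[]";python3 st.py
```

```text
11.0167 [ 0.5209 -0.2041  0.1985] [ 0.96  0.08 -2.6 ] [-0.07   0.005 -0.02 ] 0.03676912090263529
11.0667 [ 0.5212 -0.2043  0.1989] [-0.1  -0.35 -2.82] [ 0.009 -0.079  0.054] 0.0369
```

View pics/k_ov.png

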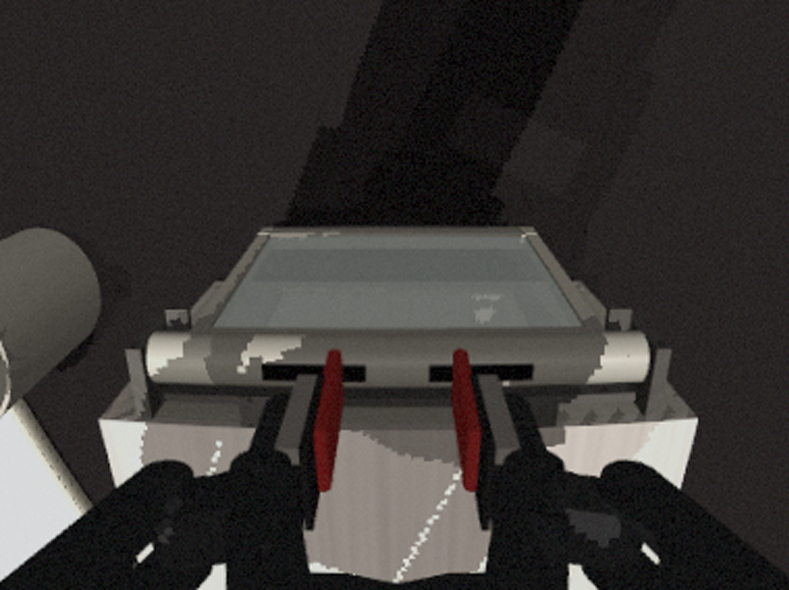

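Run:
```python
import cv2,numpy as np
im=cv2.imread("pics/k.png")
f=lambda a:cv2.resize(a,None,fx=8,fy=8,interpolation=cv2.INTER_NEAREST)
cv2.imwrite("pics/k_lr.png",np.hstack([f(im[205:275,112:160]),f(im[205:275,350:398])]))
```

```text
(no output)
```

View pics/k_lr.png

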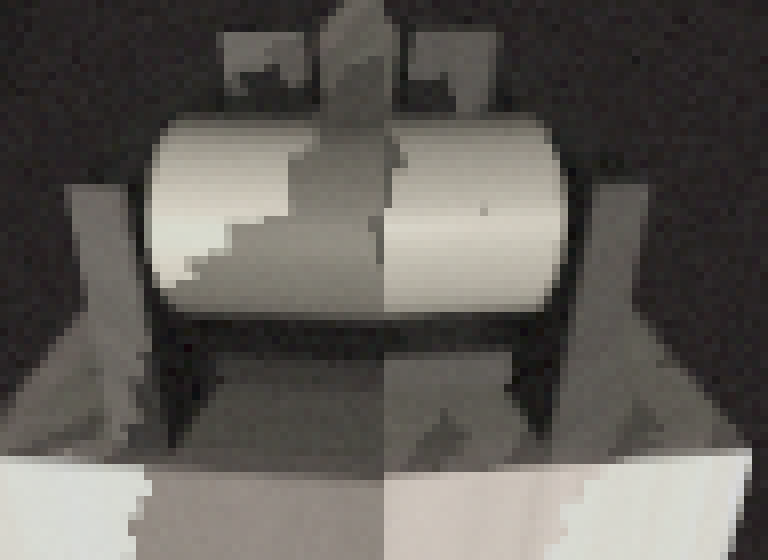

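Emit:
{"name": "carry_out", "arguments": {
  "rows": [
    [0.15, 0.03, 0, 0, 0, 0, 0.7],
    [0.3, 0.03, 0, 0, 0, 0, 0.7],
    [0.45, 0.03, 0, 0, 0, 0, 0.7],
    [0.6, 0.03, 0, 0, 0, 0, 0.7],
    [0.6, 0.03, 0, 0, 0, 0, 0.7],
    [0.6, 0.03, 0, 0, 0, 0, 0.7]
  ]
}}

```text
clock: 11.57
tcp_pos: [0.5211, -0.2039, 0.1927]
tool_rot: [0.143, 1.566, -0.143]
ft_force: [0.6, 0.9, -3.0]
finger_gap: 0.0371
```

```bash
python3 st.py
```

```text
11.5667 [ 0.5211 -0.2039  0.1927] [ 0.58  0.86 -3.01] [-0.027  0.017  0.043] 0.0371
```

Emit:
{"name": "carry_out", "arguments": {
  "rows": [
    [0.1, 0, 0, 0, 0, 0, 0.7],
    [0.2, 0, 0, 0, 0, 0, 0.7],
    [0.2, 0, 0, 0, 0, 0, 0.7]
  ]
}}

```text
clock: 11.82
tcp_pos: [0.521, -0.2038, 0.1907]
tool_rot: [0.143, 1.566, -0.143]
ft_force: [0.2, 0.9, -3.6]
finger_gap: 0.0363
```

Emit:
{"name": "carry_out", "arguments": {
  "rows": [
    [0.1, 0, 0, 0, 0, 0, 0.7],
    [0.15, 0, 0, 0, 0, 0, 0.7],
    [0.15, 0, 0, 0, 0, 0, 0.7]
  ]
}}

```text
clock: 12.07
tcp_pos: [0.5211, -0.2039, 0.1892]
tool_rot: [0.143, 1.566, -0.143]
ft_force: [0.5, 0.1, -3.6]
finger_gap: 0.0368
```

```bash
python3 st.py
```

```text
12.0667 [ 0.5211 -0.2039  0.1892] [ 0.54  0.14 -3.58] [-0.021 -0.008  0.014] 0.0368
```

Emit:
{"name": "carry_out", "arguments": {
  "rows": [
    [0.05, 0, 0, 0, 0, 0, 0.7],
    [0.1, 0, 0, 0, 0, 0, 0.7],
    [0.1, 0, 0, 0, 0, 0, 0.7]
  ]
}}

```text
clock: 12.32
tcp_pos: [0.5213, -0.204, 0.1889]
tool_rot: [0.143, 1.566, -0.143]
ft_force: [-0.6, 1.7, 0.1]
finger_gap: 0.0368
```

Emit:
{"name": "carry_out", "arguments": {
  "rows": [
    [0.05, 0, 0, 0, 0, 0, 0.7],
    [0.1, 0, 0, 0, 0, 0, 0.7],
    [0.1, 0, 0, 0, 0, 0, 0.7]
  ]
}}

```text
clock: 12.57
tcp_pos: [0.5214, -0.204, 0.1888]
tool_rot: [0.143, 1.566, -0.143]
ft_force: [-2.1, 1.8, 6.5]
finger_gap: 0.037
```

Emit:
{"name": "carry_out", "arguments": {
  "rows": [
    [-0.05, 0, 0, 0, 0, 0, 0.7],
    [-0.11, 0, 0, 0, 0, 0, 0.7],
    [-0.11, 0, 0.1, 0, 0, 0, 0.7],
    [-0.11, 0, 0.2, 0, 0, 0, 0.7],
    [-0.11, 0, 0.2, 0, 0, 0, 0.7]
  ]
}}

```text
clock: 12.98
tcp_pos: [0.5232, -0.2045, 0.1888]
tool_rot: [0.143, 1.566, -0.144]
ft_force: [-2.7, 0.8, 4.5]
finger_gap: 0.0367
```

Emit:
{"name": "carry_out", "arguments": {
  "rows": [
    [0, 0, 0.05, 0, 0, 0, 0.7],
    [0, 0, 0.1, 0, 0, 0, 0.7],
    [0, 0, 0.1, 0, 0, 0, 0.7]
  ]
}}

```text
clock: 13.23
tcp_pos: [0.5241, -0.2047, 0.1888]
tool_rot: [0.143, 1.566, -0.144]
ft_force: [-3.5, 1.2, 5.0]
finger_gap: 0.0367
```

```bash
python3 st.py
```

```text
13.2333 [ 0.5241 -0.2047  0.1888] [-3.51  1.15  5.03] [ 0.133  0.778 -0.032] 0.0367
```

Emit:
{"name": "carry_out", "arguments": {
  "rows": [
    [-0.05, 0, 0, 0, 0, 0, 0.7],
    [-0.1, 0, 0, 0, 0, 0, 0.7],
    [-0.1, 0, 0, 0, 0, 0, 0.7]
  ]
}}

```text
clock: 13.48
tcp_pos: [0.5242, -0.2046, 0.1889]
tool_rot: [0.143, 1.566, -0.144]
ft_force: [-0.4, -0.2, -1.5]
finger_gap: 0.0365
```

```bash
python3 st.py
```

```text
13.4833 [ 0.5242 -0.2046  0.1889] [-0.39 -0.23 -1.54] [-0.215  0.092 -0.002] 0.0365
```

Emit:
{"name": "carry_out", "arguments": {
  "rows": [
    [0, 0, 0.03, 0, 0, 0, 0.7],
    [0, 0, 0.07, 0, 0, 0, 0.7],
    [0, 0, 0.07, 0, 0, 0, 0.7]
  ]
}}

```text
clock: 13.73
tcp_pos: [0.5248, -0.2045, 0.189]
tool_rot: [0.144, 1.566, -0.143]
ft_force: [0.1, -1.2, -2.2]
finger_gap: 0.0368
```

Emit:
{"name": "carry_out", "arguments": {
  "rows": [
    [0, 0, 0.03, 0, 0, 0, 0.7],
    [0, 0, 0.07, 0, 0, 0, 0.7],
    [0, 0, 0.07, 0, 0, 0, 0.7]
  ]
}}

```text
clock: 13.98
tcp_pos: [0.5255, -0.2045, 0.1891]
tool_rot: [0.144, 1.566, -0.143]
ft_force: [-0.3, 0.5, -2.5]
finger_gap: 0.0369
```

```bash
python3 st.py
```

```text
13.9833 [ 0.5255 -0.2045  0.1891] [-0.25  0.47 -2.46] [-0.009 -0.004 -0.003] 0.0369
```

Emit:
{"name": "carry_out", "arguments": {
  "rows": [
    [0, 0, 0.03, 0, 0, 0, 0.7],
    [0, 0, 0.07, 0, 0, 0, 0.7],
    [0, 0, 0.07, 0, 0, 0, 0.7]
  ]
}}

```text
clock: 14.23
tcp_pos: [0.5262, -0.2047, 0.1893]
tool_rot: [0.143, 1.566, -0.143]
ft_force: [0.5, -0.5, -3.0]
finger_gap: 0.0367
```

Emit:
{"name": "carry_out", "arguments": {
  "rows": [
    [0, 0, 0.03, 0, 0, 0, 0.7],
    [0, 0, 0.07, 0, 0, 0, 0.7],
    [0, 0, 0.07, 0, 0, 0, 0.7]
  ]
}}

```text
clock: 14.48
tcp_pos: [0.5269, -0.205, 0.1895]
tool_rot: [0.143, 1.566, -0.143]
ft_force: [0.6, 0.2, -3.7]
finger_gap: 0.0366
```

```bash
python3 st.py
```

```text
14.4833 [ 0.5269 -0.205   0.1895] [ 0.57  0.21 -3.69] [-0.089  0.051  0.048] 0.0366
```

Emit:
{"name": "carry_out", "arguments": {
  "rows": [
    [0.02, 0, 0.03, 0, 0, 0, 0.7],
    [0.03, 0, 0.07, 0, 0, 0, 0.7],
    [0.03, 0, 0.07, 0, 0, 0, 0.7]
  ]
}}

```text
clock: 14.73
tcp_pos: [0.5276, -0.2051, 0.1891]
tool_rot: [0.143, 1.566, -0.143]
ft_force: [-0.2, -0.2, -2.6]
finger_gap: 0.0369
```

Emit:
{"name": "carry_out", "arguments": {
  "rows": [
    [0, 0, 0.03, 0, 0, 0, 0.7],
    [0, 0, 0.07, 0, 0, 0, 0.7],
    [0, 0, 0.07, 0, 0, 0, 0.7]
  ]
}}

```text
clock: 14.98
tcp_pos: [0.5278, -0.2051, 0.1891]
tool_rot: [0.143, 1.568, -0.143]
ft_force: [-2.9, 0.6, -0.6]
finger_gap: 0.0369
```

```bash
python3 st.py
```

```text
14.9833 [ 0.5278 -0.2051  0.1891] [-2.88  0.59 -0.6 ] [ 0.103  0.479 -0.024] 0.0369
```

Emit:
{"name": "carry_out", "arguments": {
  "rows": [
    [0.02, 0, 0.04, 0, 0, 0, 0.7],
    [0.04, 0, 0.06, 0, 0, 0, 0.7],
    [0.04, 0, 0.06, 0, 0, 0, 0.7],
    [0.04, 0, 0.06, 0, 0, 0, 0.7]
  ]
}}

```text
clock: 15.32
tcp_pos: [0.528, -0.2051, 0.1889]
tool_rot: [0.143, 1.569, -0.143]
ft_force: [-6.0, 1.7, 1.5]
finger_gap: 0.0369
```

```bash
python3 look.py l 60,60,440,344 .5278,-.2051,.1667 -10.35 "ear";python3 st.py
python3 - <<'E'
import cv2,numpy as np
im=cv2.imread("pics/l.png")
f=lambda a:cv2.resize(a,None,fx=8,fy=8,interpolation=cv2.INTER_NEAREST)
cv2.imwrite("pics/l_lr.png",np.hstack([f(im[205:275,112:160]),f(im[205:275,350:398])]))
E
```

```text
15.3167 [ 0.528  -0.2051  0.1889] [-6.03  1.66  1.49] [ 0.19   1.136 -0.061] 0.03688082247718336
15.3667 [ 0.528  -0.2051  0.1889] [-6.26  1.24  0.75] [2.030e-01 1.131e+00 1.000e-03] 0.0367
```

View pics/l_ov.png

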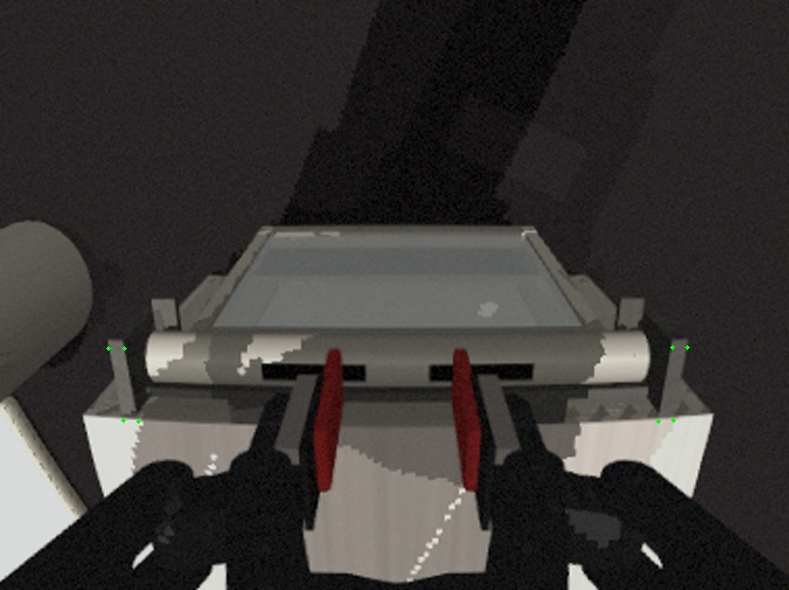

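View pics/l_lr.png

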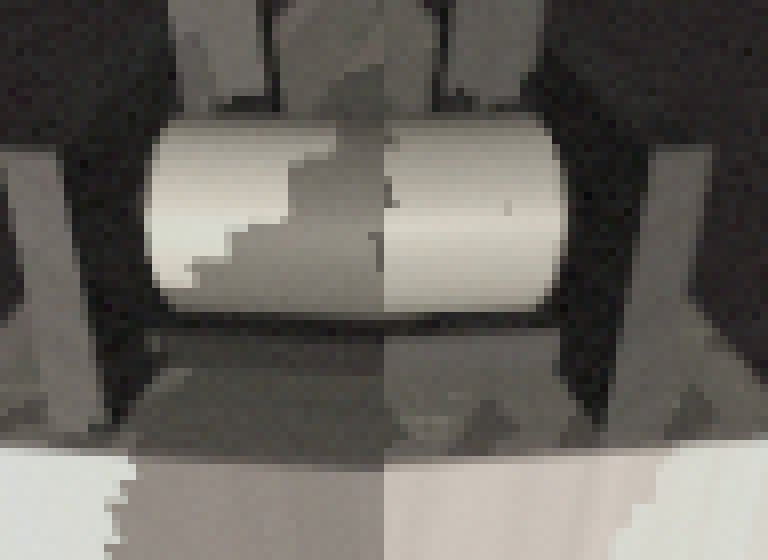

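Emit:
{"name": "carry_out", "arguments": {
  "rows": [
    [0, 0, 0, 0, 0, 0, 0.56],
    [0.02, 0, -0.02, 0, 0, 0, 0.54],
    [0.04, 0, -0.02, 0, 0, 0, 0.52],
    [0.06, 0, -0.02, 0, 0, 0, 0.5],
    [0.06, 0, -0.02, 0, 0, 0, 0.5]
  ]
}}

```text
clock: 15.78
tcp_pos: [0.5285, -0.2052, 0.188]
tool_rot: [0.143, 1.566, -0.143]
ft_force: [-1.5, -0.1, -2.5]
finger_gap: 0.0426
```

```bash
python3 st.py
```

```text
15.7833 [ 0.5285 -0.2052  0.188 ] [-1.5  -0.13 -2.47] [0.14  0.44  0.035] 0.0426
```

Emit:
{"name": "carry_out", "arguments": {
  "rows": [
    [0.03, 0, 0.02, 0, 0, 0, 0.5],
    [0.06, 0, 0.03, 0, 0, 0, 0.5],
    [0.06, 0, 0.03, 0, 0, 0, 0.5]
  ]
}}

```text
clock: 16.03
tcp_pos: [0.5291, -0.2054, 0.1878]
tool_rot: [0.143, 1.566, -0.143]
ft_force: [-2.3, 1.0, -1.0]
finger_gap: 0.0428
```

```bash
python3 look.py m 60,60,440,344 .5278,-.2051,.1667 -10.35 "ear"
python3 - <<'E'
import cv2,numpy as np
im=cv2.imread("pics/m.png")
f=lambda a:cv2.resize(a,None,fx=8,fy=8,interpolation=cv2.INTER_NEAREST)
cv2.imwrite("pics/m_lr.png",np.hstack([f(im[205:275,112:160]),f(im[205:275,350:398])]))
E
```

```text
16.0333 [ 0.5291 -0.2054  0.1878] [-2.26  0.96 -1.02] [ 0.096  0.454 -0.005] 0.042821393338202215
```

View pics/m_lr.png

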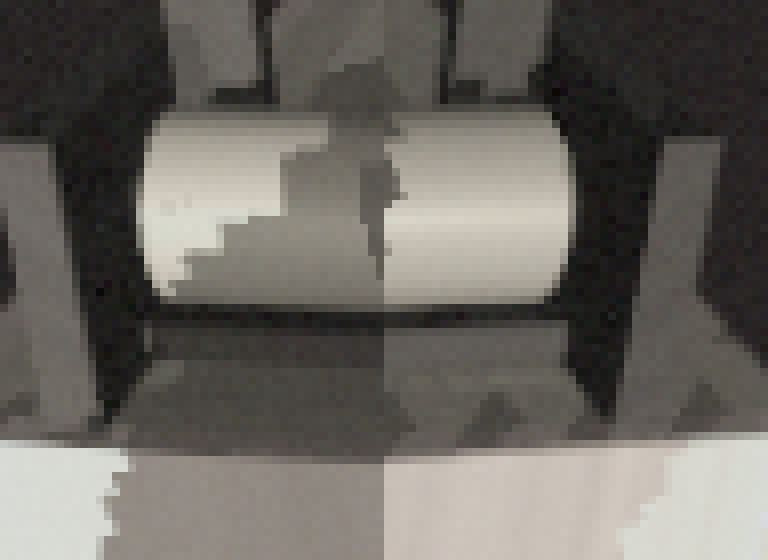

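View pics/m_ov.png

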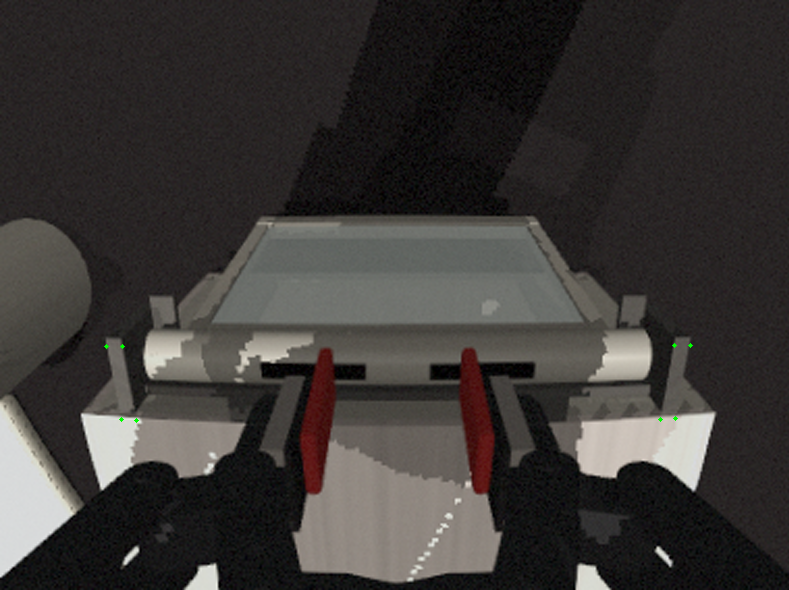

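Emit:
{"name": "carry_out", "arguments": {
  "rows": [
    [0.03, 0, -0.04, 0, 0, 0, 0.5],
    [0.05, 0, -0.08, 0, 0, 0, 0.5],
    [0.06, 0, -0.1, 0, 0, 0, 0.5],
    [0.06, 0, -0.1, 0, 0, 0, 0.5]
  ]
}}

```text
clock: 16.42
tcp_pos: [0.5288, -0.2055, 0.1877]
tool_rot: [0.143, 1.563, -0.144]
ft_force: [1.5, 0.4, 0.7]
finger_gap: 0.0426
```

```bash
python3 look.py n 60,60,440,344 .5278,-.2051,.1667 -10.35 "ear"
```

```text
16.4167 [ 0.5288 -0.2055  0.1877] [1.51 0.38 0.67] [-0.039 -0.234  0.062] 0.04259705504380826
```

View pics/n_ov.png

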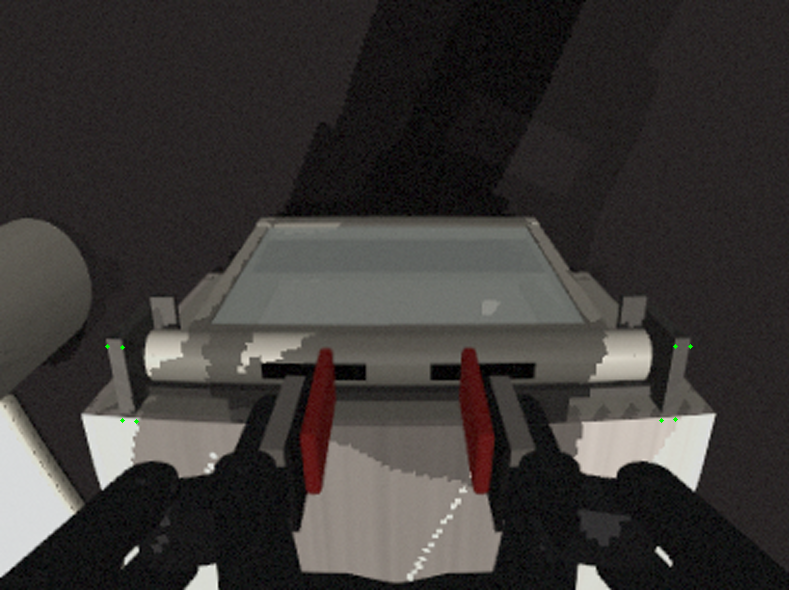

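Emit:
{"name": "carry_out", "arguments": {
  "rows": [
    [0.01, 0, 0.05, 0, 0, 0, 0.49],
    [0.03, 0, 0.05, 0, 0, 0, 0.47],
    [0.05, 0, 0.05, 0, 0, 0, 0.455],
    [0.06, 0, 0.05, 0, 0, 0, 0.44],
    [0.07, 0, 0.05, 0, 0, 0, 0.43],
    [0.07, 0, 0.05, 0, 0, 0, 0.43]
  ]
}}

```text
clock: 16.97
tcp_pos: [0.5288, -0.2054, 0.1867]
tool_rot: [0.143, 1.565, -0.144]
ft_force: [1.5, -0.5, 3.5]
finger_gap: 0.049
```

```bash
python3 look.py o 60,60,440,344 .5278,-.2051,.1667 -10.35 "ear"
```

```text
16.9667 [ 0.5288 -0.2054  0.1867] [ 1.47 -0.54  3.46] [-0.036 -0.297  0.051] 0.04898435917956243
```

View pics/o_ov.png

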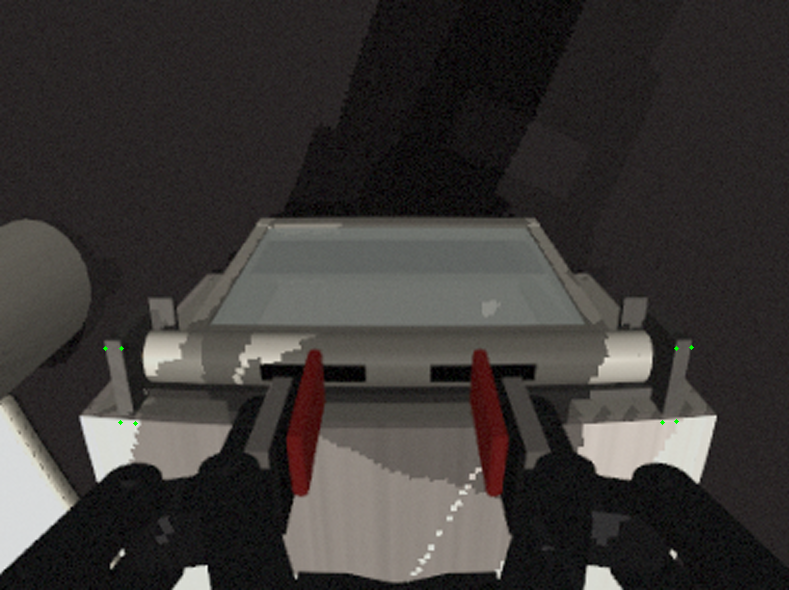

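Run:
```python
import cv2,numpy as np
f=lambda a:cv2.resize(a,None,fx=8,fy=8,interpolation=cv2.INTER_CUBIC)
for n in "fo":
    im=cv2.imread(f"pics/{n}.png")
    im=np.clip(im.astype(float)*1.6,0,255).astype(np.uint8)
    cv2.imwrite(f"pics/{n}_z.png",np.hstack([f(im[200:272,102:150]),f(im[200:272,354:402])]))
```

```text
(no output)
```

View pics/f_z.png

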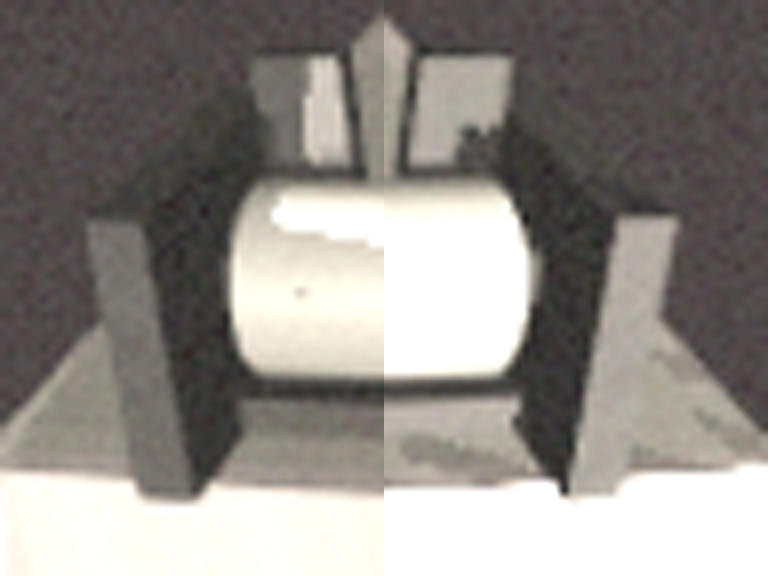

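View pics/o_z.png

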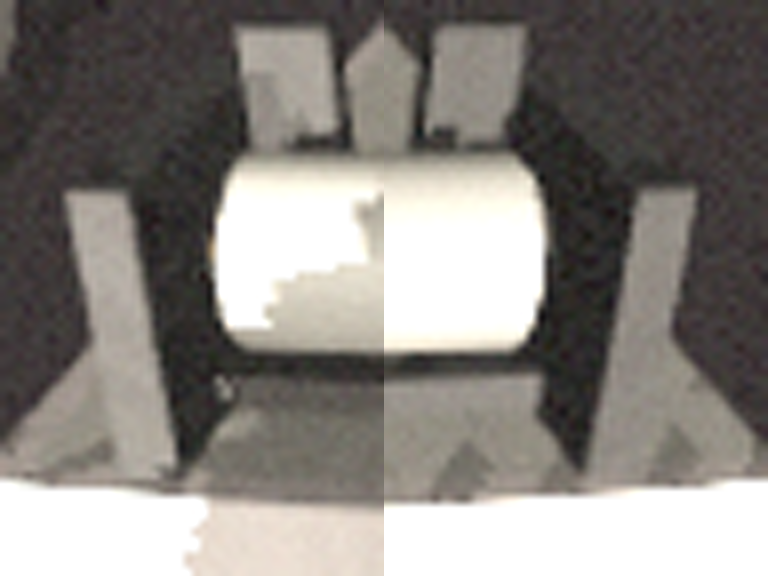

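```bash
cat > earfit.py <<'E'
from ov import *
from scipy.optimize import least_squares
def fit(T,L,R,yaw0,free=True):
    # L: fo,fi,bo,bi ; R: fi,fo,bi,bo display coords
    px=np.array([(102+x/8-.5,200+y/8-.5) for x,y in L]+[(306+x/8-.5,200+y/8-.5) for x,y in R])
    P=[(-.012,-.0825,.016),(-.012,-.0775,.016),(.012,-.0825,.016),(.012,-.0775,.016),(-.012,.0775,.016),(-.012,.0825,.016),(.012,.0775,.016),(.012,.0825,.016)]
    def res(q):
        c,s=np.cos(q[3]),np.sin(q[3]);Rm=np.array([[c,-s,0],[s,c,0],[0,0,1]])
        return np.concatenate([proj("wrist",Rm@np.array(p)+q[:3],T)-u for p,u in zip(P,px)])
    r=least_squares(res,[*(T[:3,3]-[0,0,.022]),yaw0])
    q=r.x; rel=T[:3,:3].T@(q[:3]-T[:3,3])
    print("hinge",q[:3].round(4),"yaw",np.rad2deg(q[3]).round(2),"in tool mm",(rel*1000).round(1),"res",np.abs(r.fun).max().round(2))
if __name__=="__main__":
    fit(np.load("f_T.npy"),[(88,218),(143,215),(140,500),(195,498)],[(617,215),(677,218),(572,495),(620,493)],.15)
    fit(np.load("o_T.npy"),[(66,190),(128,190),(120,470),(178,475)],[(640,188),(697,188),(585,475),(640,478)],-.18)
E
python3 earfit.py
```

```text
hinge [0.525  0.1776 0.1646] yaw 8.97 in tool mm [22.6  0.2 -0.2] res 0.77
hinge [ 0.5255 -0.2046  0.1664] yaw -10.47 in tool mm [20.4  0.2 -3.4] res 0.5
```

Emit:
{"name": "carry_out", "arguments": {
  "rows": [
    [0.01, 0, -0.03, 0, 0, 0, 0.41],
    [0.02, 0, -0.06, 0, 0, 0, 0.39],
    [0.03, 0, -0.08, 0, 0, 0, 0.37],
    [0.05, 0, -0.1, 0, 0, 0, 0.35],
    [0.06, 0, -0.1, 0, 0, 0, 0.34],
    [0.06, 0, -0.1, 0, 0, 0, 0.33],
    [0.06, 0, -0.1, 0, 0, 0, 0.33]
  ]
}}

```text
clock: 17.6
tcp_pos: [0.527, -0.2049, 0.1851]
tool_rot: [0.144, 1.567, -0.143]
ft_force: [1.0, 0.1, -0.3]
finger_gap: 0.0577
```

```bash
python3 look.py p 60,60,440,344 .5255,-.2046,.1666 -10.35 "[]"
python3 - <<'E'
import cv2,numpy as np
f=lambda a:cv2.resize(a,None,fx=8,fy=8,interpolation=cv2.INTER_CUBIC)
for n in "p":
    im=cv2.imread(f"pics/{n}.png")
    im=np.clip(im.astype(float)*1.6,0,255).astype(np.uint8)
    cv2.imwrite(f"pics/{n}_z.png",np.hstack([f(im[200:272,102:150]),f(im[200:272,354:402])]))
E
```

```text
17.6 [ 0.527  -0.2049  0.1851] [ 1.01  0.09 -0.27] [-0.025  0.024 -0.005] 0.05772016808683934
```

View pics/p_ov.png

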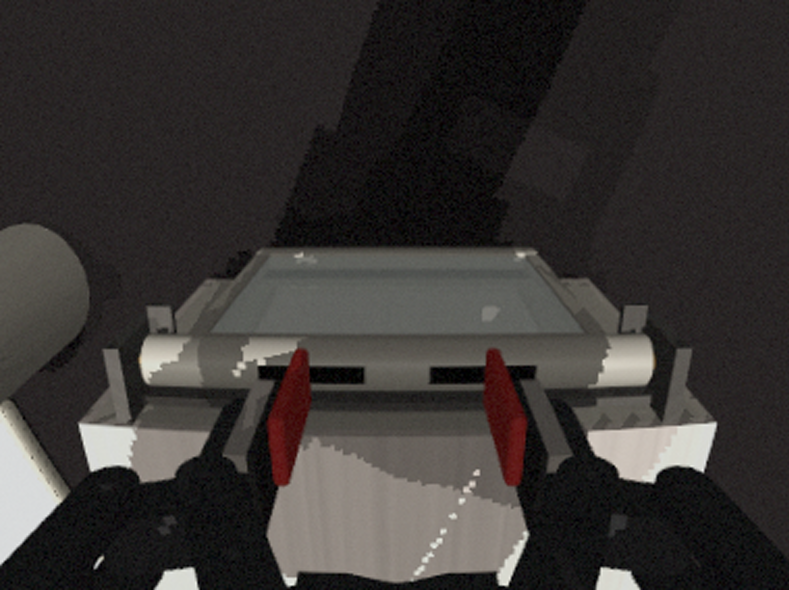

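View pics/p_z.png

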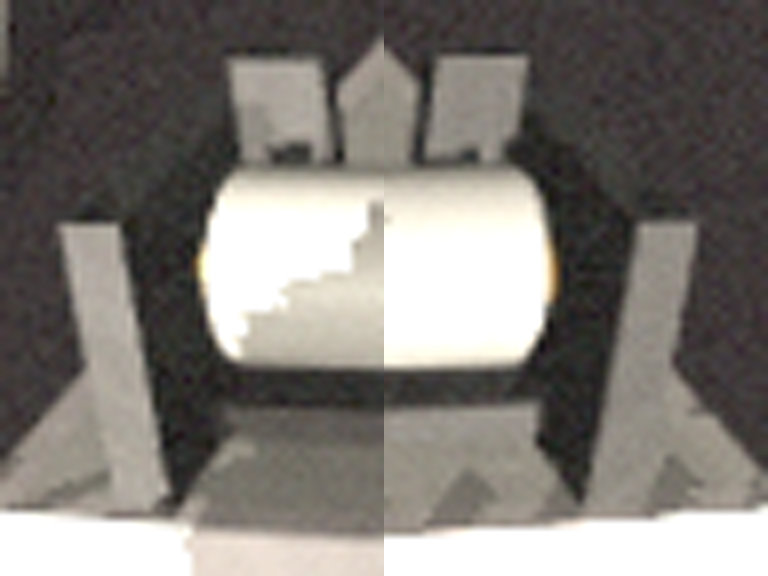

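Emit:
{"name": "carry_out", "arguments": {
  "rows": [
    [0, 0, 0, 0, 0, 0, 0.3],
    [0, 0, 0, 0, 0, 0, 0.25],
    [0, 0, 0, 0, 0, 0, 0.15],
    [0, 0, 0, 0, 0, 0, 0],
    [-0.5, 0, 0, 0, 0, 0, 0],
    [-2, 0, 0, 0, 0, 0, 0],
    [-2, 0, 0, 0, 0, 0, 0]
  ]
}}

```text
clock: 18.23
tcp_pos: [0.5288, -0.2059, 0.2087]
tool_rot: [0.141, 1.562, -0.145]
ft_force: [-0.6, -0.2, 0.2]
finger_gap: 0.0855
```

```bash
python3 look.py q 60,60,440,344 .5255,-.2046,.1666 -10.47 "tab+tube+ear"
python3 - <<'E'
import cv2,numpy as np
f=lambda a:cv2.resize(a,None,fx=8,fy=8,interpolation=cv2.INTER_CUBIC)
for n,(a,b) in {"q":(108,345),"e":(102,354),"d":(108,345)}.items():
    im=cv2.imread(f"pics/{n}.png")
    im=np.clip(im.astype(float)*1.6,0,255).astype(np.uint8)
    cv2.imwrite(f"pics/{n}_z.png",np.hstack([f(im[200:272,a:a+48]),f(im[200:272,b:b+48])]))
E
python3 -c "
import numpy as np
print(np.load('d_T.npy').round(4)[:3,3],np.load('q_T.npy').round(4)[:3,3])"
```

```text
18.2333 [ 0.5288 -0.2059  0.2087] [-0.64 -0.18  0.24] [ 0.01  -0.041  0.033] 0.08550094348407875
[0.5246 0.1773 0.1994] [ 0.5288 -0.2059  0.2087]
```

View pics/q_ov.png

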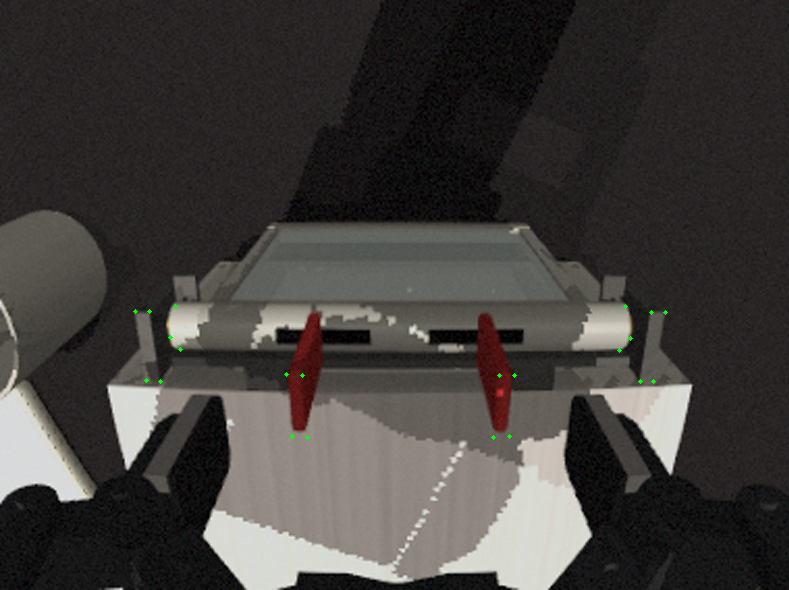

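View pics/q_z.png

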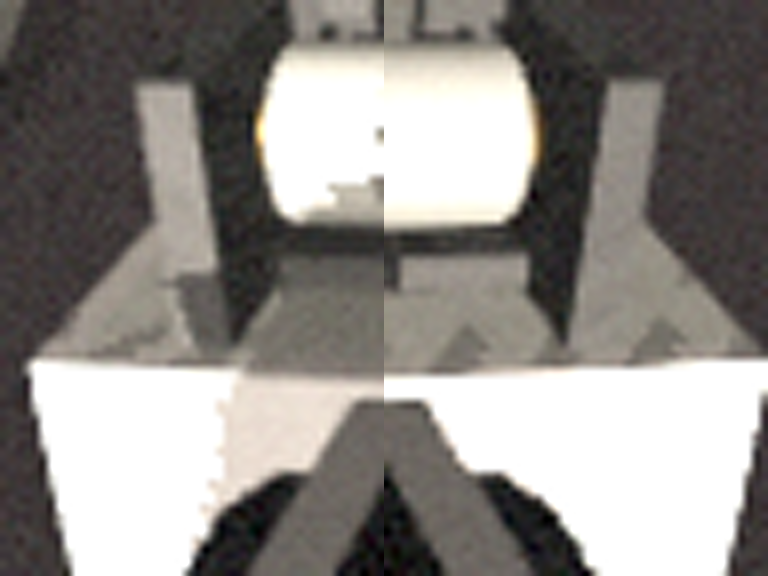

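View pics/d_z.png

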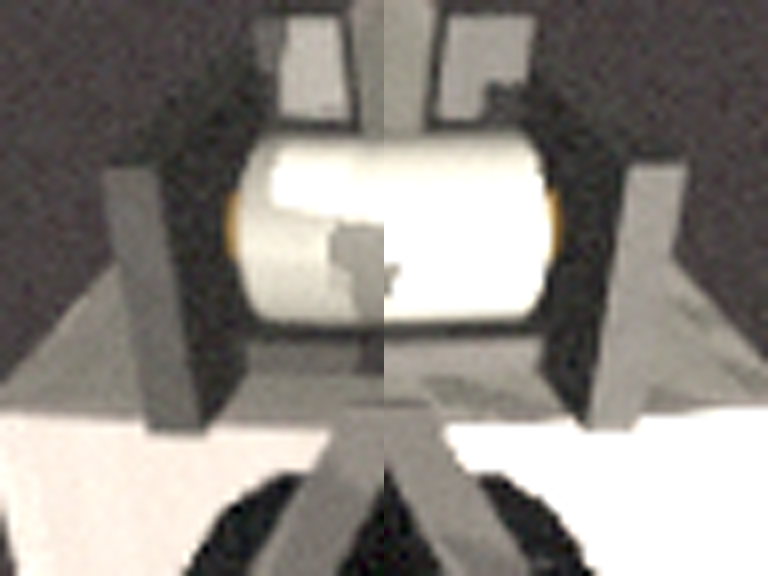

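Emit:
{"name": "carry_out", "arguments": {
  "rows": [
    [-2, 0, 0, 0, 0, 0, 0],
    [-5, 0, 0, 0, 0, 0, 0],
    [-9, 0, -0.5, 0, 0, 0, 0],
    [-12, 0, -1, 0, 0, 0, 0],
    [-12, 0, -1, 0, 0, 0, 0],
    [-12, 0, -1, 0, 0, 0, 0],
    [-12, 0, -1, 0, 0, 0, 0]
  ]
}}

```text
clock: 18.87
tcp_pos: [0.5173, -0.203, 0.3246]
tool_rot: [0.144, 1.567, -0.143]
ft_force: [0.4, 0.2, -1.5]
finger_gap: 0.0854
```

```bash
python3 look.py r 150,130,360,210 .5255,-.2046,.1666 -10.47 "tab+tube+ear"
python3 - <<'E'
from h import *
T=pose()
cv2.imwrite("pics/r_side.png",robot.capture("side"));cv2.imwrite("pics/r_top.png",robot.capture("top"))
for c,n in(("side","flap"),("side","tabs"),("top","flap"),("top","tabs"),("wrist","flap"),("wrist","tabs")):
  for d in robot.tip_of(c,n)[:6]:
    X=w(c,d["at"],T)
    if X[0]>.45: print(c,n,round(d["confidence"],2),X.round(4))
E
```

```text
18.8667 [ 0.5173 -0.203   0.3246] [ 0.39  0.25 -1.5 ] [-0.042 -0.002  0.036] 0.08537074886200026
side flap 0.98 [ 0.524  -0.2058  0.1645]
side tabs 0.6 [ 0.5232 -0.206   0.2023]
top flap 0.72 [ 0.5131 -0.4392 -0.    ]
top flap 0.49 [ 0.5257 -0.207   0.1641]
top tabs 0.46 [ 0.5282 -0.2054  0.2005]
wrist flap 0.68 [ 0.5216 -0.2064  0.168 ]
wrist tabs 0.89 [ 0.5226 -0.2033  0.195 ]
```

View pics/r_ov.png

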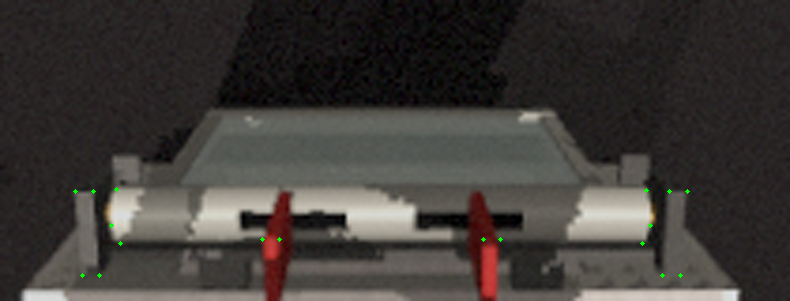

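View pics/r_side.png

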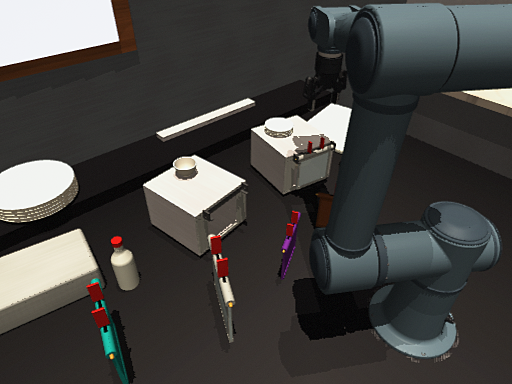

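View pics/r_top.png

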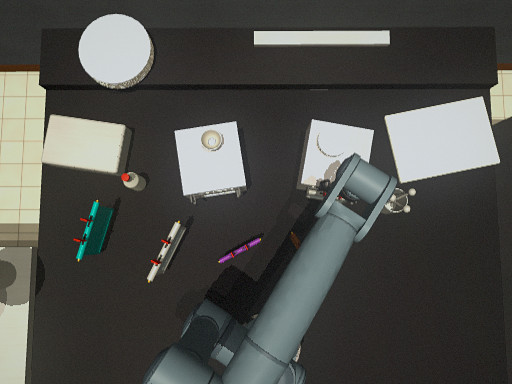

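Run:
```python
from ov import *
from scipy.optimize import brentq
for n,H,yaw,y0 in(("c",[.525,.1776,.165],8.9,140),("r",[.5255,-.2046,.1666],-10.47,130)):
    T=np.load(f"{n}_T.npy") ;c,s=np.cos(np.deg2rad(yaw)),np.sin(np.deg2rad(yaw));R=np.array([[c,-s,0],[s,c,0],[0,0,1]])
    f=3.8
    for p in[(-.002,0,-.129),(-.012,-.08,.016),(.0,0,.008),(-.008,0,0),(.008,0,0)]:
        u=proj("wrist",R@np.array(p)+H,T); print(n,p,((u-[150,y0]+.5)*f).round(1))
    p2=R@np.array((-.007,0,-.129))+H;print("5mm fwd",((proj("wrist",p2,T)-[150,y0]+.5)*f).round(1))
from h import robot
im=robot.capture("wrist");cv2.imwrite("pics/s.png",im);print(robot.state()["tcp_pos"])
cr=np.vstack([cv2.imread("pics/c.png" if 0 else "pics/c_wrist.png")[145:195,180:340],im[150:200,180:340]])
cv2.imwrite("pics/s_z.png",cv2.resize(cr,None,fx=5,fy=5,interpolation=cv2.INTER_CUBIC))
```

```text
c (-0.002, 0, -0.129) [396.5  49.8]
c (-0.012, -0.08, 0.016) [104.2 112.4]
c (0.0, 0, 0.008) [401.5 142.8]
c (-0.008, 0, 0) [400.9 107.8]
c (0.008, 0, 0) [401.4 163.1]
5mm fwd [396.3  37.2]
r (-0.002, 0, -0.129) [384.6 119.3]
r (-0.012, -0.08, 0.016) [ 84.8 192.6]
r (0.0, 0, 0.008) [384.7 226.5]
r (-0.008, 0, 0) [384.7 190.3]
r (0.008, 0, 0) [384.7 245.7]
5mm fwd [384.6 106.6]
[ 0.51758425 -0.20321733  0.32542522]
```

View pics/s_z.png

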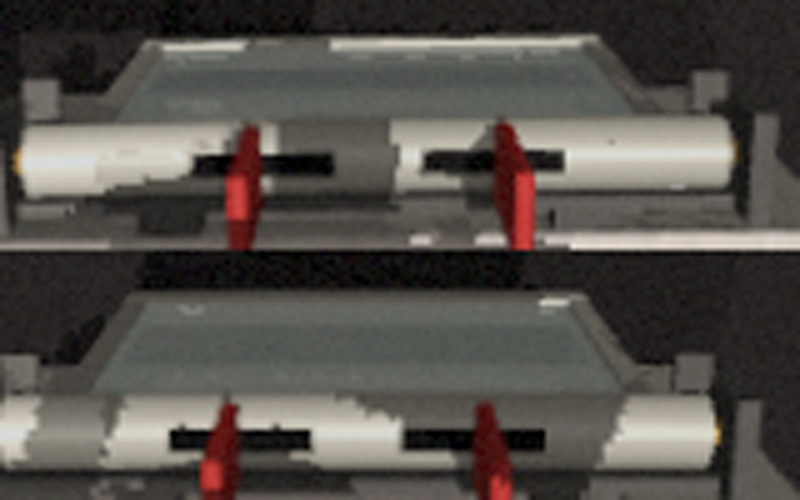

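The flap hangs with both pins out, but the tube sits about 1 mm forward of the web, within the play in the pin holes. I'll nudge it back lightly with the fingertips, outside the tabs.

Run:
```python
from h import *
print(delta((0.491,-.1982,0.155),np.deg2rad(-10.47)),delta((0.491,-.1982,0.24),np.deg2rad(-10.47)))
```

```text
(array([ 1.7044e+01,  8.0000e-03, -2.6990e+00]), array([ 0.0003, -0.0004, -0.0002])) (array([ 8.544,  0.009, -2.702]), array([ 0.0003, -0.0004, -0.0002]))
```

Emit:
{"name": "carry_out", "arguments": {
  "rows": [
    [0, 0, -1.5, 0, 0, 0, 0.1],
    [1, 0, -2.7, 0, 0, 0, 0.22],
    [4, 0, -2.7, 0, 0, 0, 0.22],
    [7, 0, -2.7, 0, 0, 0, 0.22],
    [10, 0, -2.7, 0, 0, 0, 0.22],
    [13, 0, -2.7, 0, 0, 0, 0.22],
    [15, 0, -2.7, 0, 0, 0, 0.22],
    [16, 0, -2.7, 0, 0, 0, 0.22],
    [16, 0, -2.7, 0, 0, 0, 0.22],
    [16, 0, -2.7, 0, 0, 0, 0.22]
  ]
}}

```text
clock: 20.2
tcp_pos: [0.4914, -0.1986, 0.1663]
tool_rot: [0.143, 1.565, -0.143]
ft_force: [-0.3, -0.4, 0.4]
finger_gap: 0.0665
```

```bash
python3 look.py t 60,60,440,344 .5255,-.2046,.1666 -10.47 "[]"
python3 - <<'E'
from h import *
cv2.imwrite("pics/t_side.png",cv2.resize(robot.capture("side")[90:230,240:400],None,fx=4.5,fy=4.2))
print(delta((0.491,-.1982,0.155),np.deg2rad(-10.47)))
E
```

```text
20.2 [ 0.4914 -0.1986  0.1663] [-0.27 -0.41  0.37] [-0.019 -0.002  0.024] 0.06654174691124959
(array([ 1.275,  0.068, -0.138]), array([0.0003, 0.0033, 0.0014]))
```

View pics/t_ov.png

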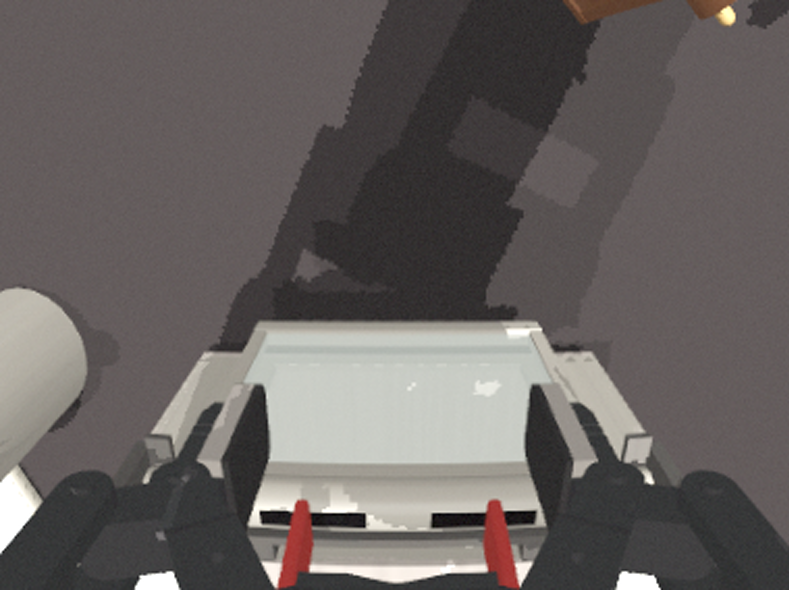

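View pics/t_side.png

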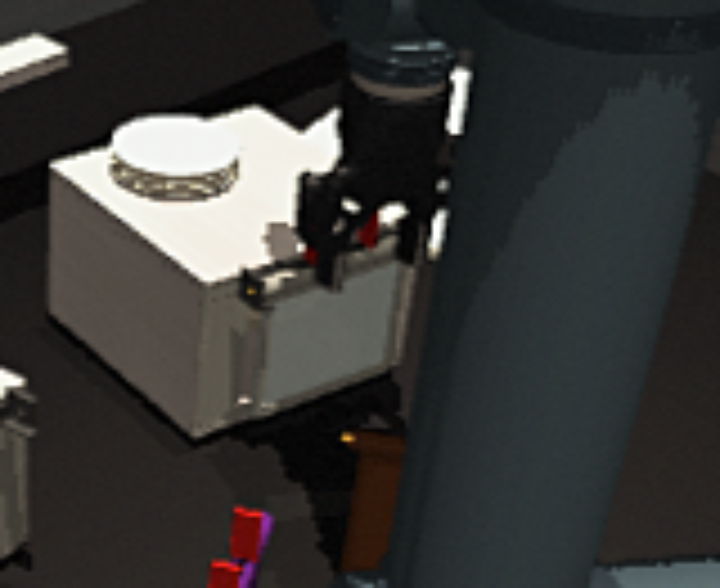

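Emit:
{"name": "carry_out", "arguments": {
  "rows": [
    [0.5, 0, 0, 0, 0, 0, 0.22],
    [1, 0, 0, 0, 0, 0, 0.22],
    [1, 0, 0.4, 0, 0, 0, 0.22],
    [1, 0, 0.8, 0, 0, 0, 0.22],
    [1, 0, 1, 0, 0, 0, 0.22],
    [1, 0, 1, 0, 0, 0, 0.22]
  ]
}}

```text
clock: 20.8
tcp_pos: [0.5015, -0.2004, 0.1559]
tool_rot: [0.143, 1.566, -0.143]
ft_force: [0.1, -0.5, -0.1]
finger_gap: 0.0667
```

Emit:
{"name": "carry_out", "arguments": {
  "rows": [
    [0, 0, 0.1, 0, 0, 0, 0.22],
    [0, 0, 0.15, 0, 0, 0, 0.22],
    [0, 0, 0.15, 0, 0, 0, 0.22]
  ]
}}

```text
clock: 21.05
tcp_pos: [0.5024, -0.2005, 0.1557]
tool_rot: [0.143, 1.566, -0.143]
ft_force: [-0.8, -0.1, 0.6]
finger_gap: 0.0666
```

```bash
python3 st.py
```

```text
21.05 [ 0.5024 -0.2005  0.1557] [-0.82 -0.12  0.6 ] [-0.026  0.007  0.   ] 0.0666
```

Emit:
{"name": "carry_out", "arguments": {
  "rows": [
    [0, 0, 0.05, 0, 0, 0, 0.22],
    [0, 0, 0.1, 0, 0, 0, 0.22],
    [0, 0, 0.1, 0, 0, 0, 0.22]
  ]
}}

```text
clock: 21.3
tcp_pos: [0.5034, -0.2006, 0.1557]
tool_rot: [0.143, 1.566, -0.143]
ft_force: [-0.5, -0.9, 0.2]
finger_gap: 0.0664
```

Emit:
{"name": "carry_out", "arguments": {
  "rows": [
    [0, 0, 0.05, 0, 0, 0, 0.22],
    [0, 0, 0.08, 0, 0, 0, 0.22],
    [0, 0, 0.08, 0, 0, 0, 0.22]
  ]
}}

```text
clock: 21.55
tcp_pos: [0.5042, -0.2008, 0.1557]
tool_rot: [0.143, 1.566, -0.143]
ft_force: [0.6, -0.7, 0.4]
finger_gap: 0.0662
```

```bash
python3 st.py
```

```text
21.55 [ 0.5042 -0.2008  0.1557] [ 0.65 -0.68  0.44] [0.02  0.044 0.015] 0.0662
```

Emit:
{"name": "carry_out", "arguments": {
  "rows": [
    [0, 0, 0.05, 0, 0, 0, 0.22],
    [0, 0, 0.08, 0, 0, 0, 0.22],
    [0, 0, 0.08, 0, 0, 0, 0.22]
  ]
}}

```text
clock: 21.8
tcp_pos: [0.505, -0.2009, 0.1557]
tool_rot: [0.143, 1.566, -0.143]
ft_force: [-0.1, 1.0, -0.2]
finger_gap: 0.0669
```

Emit:
{"name": "carry_out", "arguments": {
  "rows": [
    [0, 0, 0.05, 0, 0, 0, 0.22],
    [0, 0, 0.08, 0, 0, 0, 0.22],
    [0, 0, 0.08, 0, 0, 0, 0.22]
  ]
}}

```text
clock: 22.05
tcp_pos: [0.5057, -0.2011, 0.1557]
tool_rot: [0.143, 1.566, -0.143]
ft_force: [-0.4, 0.4, -0.0]
finger_gap: 0.0666
```

```bash
python3 st.py
```

```text
22.05 [ 0.5057 -0.2011  0.1557] [-0.44  0.36 -0.02] [0.036 0.027 0.013] 0.0666
```

Emit:
{"name": "carry_out", "arguments": {
  "rows": [
    [0, 0, 0.04, 0, 0, 0, 0.22],
    [0, 0, 0.07, 0, 0, 0, 0.22],
    [0, 0, 0.07, 0, 0, 0, 0.22]
  ]
}}

```text
clock: 22.3
tcp_pos: [0.5062, -0.2011, 0.1558]
tool_rot: [0.143, 1.567, -0.143]
ft_force: [-1.3, -0.4, 2.0]
finger_gap: 0.0667
```

Emit:
{"name": "carry_out", "arguments": {
  "rows": [
    [0, 0, 0.04, 0, 0, 0, 0.22],
    [0, 0, 0.07, 0, 0, 0, 0.22],
    [0, 0, 0.07, 0, 0, 0, 0.22]
  ]
}}

```text
clock: 22.55
tcp_pos: [0.507, -0.2013, 0.1557]
tool_rot: [0.143, 1.566, -0.143]
ft_force: [-2.9, 0.3, 2.6]
finger_gap: 0.0665
```

```bash
python3 look.py u 60,100,440,384 .5255,-.2046,.1666 -10.47 "[]"
```

```text
22.55 [ 0.507  -0.2013  0.1557] [-2.86  0.33  2.57] [0.07  0.427 0.029] 0.06649642596540219
```

View pics/u_ov.png

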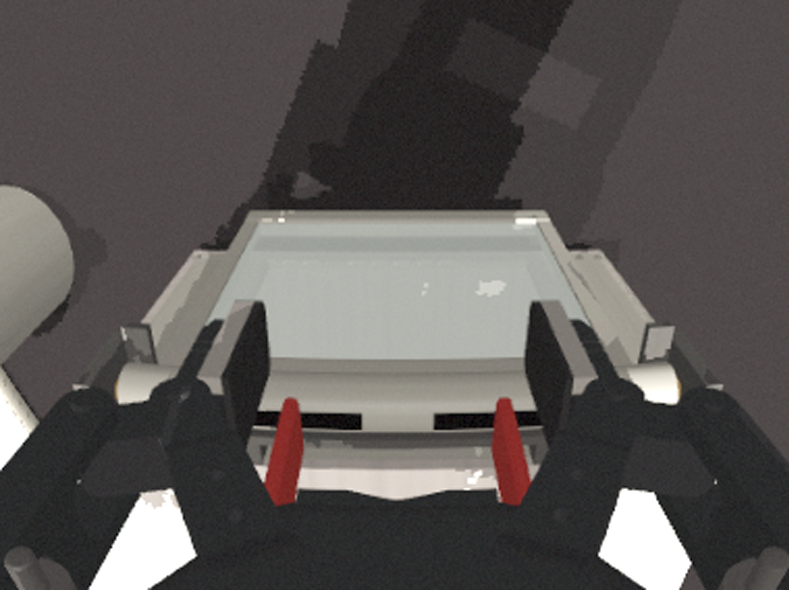

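Emit:
{"name": "carry_out", "arguments": {
  "rows": [
    [0, 0, 0.03, 0, 0, 0, 0.22],
    [0, 0, 0.06, 0, 0, 0, 0.22],
    [0, 0, 0.06, 0, 0, 0, 0.22]
  ]
}}

```text
clock: 22.85
tcp_pos: [0.507, -0.2013, 0.1556]
tool_rot: [0.143, 1.568, -0.143]
ft_force: [-5.0, 0.8, 2.9]
finger_gap: 0.0665
```

```bash
python3 st.py
```

```text
22.85 [ 0.507  -0.2013  0.1556] [-4.98  0.77  2.93] [0.067 0.88  0.029] 0.0665
```

Emit:
{"name": "carry_out", "arguments": {
  "rows": [
    [0, 0, -0.06, 0, 0, 0, 0.22],
    [0, 0, -0.2, 0, 0, 0, 0.22],
    [0, 0, -0.6, 0, 0, 0, 0.22],
    [0, 0, -1.5, 0, 0, 0, 0.22],
    [0, 0, -2, 0, 0, 0, 0.22],
    [-2, 0, -2, 0, 0, 0, 0.2],
    [-5, 0, -2, 0, 0, 0, 0.1],
    [-9, 0, -1, 0, 0, 0, 0],
    [-13, 0, 0, 0, 0, 0, 0],
    [-17, 0, 1, 0, 0, 0, 0],
    [-17, 0, 1, 0, 0, 0, 0],
    [-17, 0, 1, 0, 0, 0, 0],
    [-17, 0, 1, 0, 0, 0, 0]
  ]
}}

```text
clock: 23.93
tcp_pos: [0.5169, -0.203, 0.325]
tool_rot: [0.144, 1.567, -0.143]
ft_force: [0.5, -0.6, -1.3]
finger_gap: 0.0851
```

```bash
python3 look.py v 150,130,360,210 .5255,-.2046,.1666 -10.47 "tab+tube+ear+[(-.002,y,-.129) for y in(-.067,.067)]"
python3 - <<'E'
from h import *
for n in("side","top"): cv2.imwrite(f"pics/v_{n}.png",robot.capture(n))
im=cv2.imread("pics/v_side.png");cv2.imwrite("pics/v_sz.png",cv2.resize(im[100:210,235:365],None,fx=5,fy=5,interpolation=cv2.INTER_CUBIC))
for n in("sauce_bottle","spoon_pot","saucers","ramekin"):
  for c in("side","top"):
    for d in robot.tip_of(c,n)[:1]: print(n,c,round(d["confidence"],2),w(c,d["at"]).round(3))
E
```

```text
23.9333 [ 0.5169 -0.203   0.325 ] [ 0.47 -0.57 -1.28] [-0.044  0.005  0.002] 0.08513708112931681
sauce_bottle side 0.68 [ 0.581  0.479 -0.001]
sauce_bottle top 0.74 [ 0.587  0.478 -0.001]
spoon_pot top 0.82 [ 0.516 -0.44  -0.001]
saucers side 0.58 [ 0.704 -0.215  0.167]
saucers top 0.87 [ 0.703 -0.214  0.169]
ramekin side 0.93 [0.702 0.188 0.17 ]
ramekin top 0.82 [0.707 0.188 0.17 ]
```

View pics/v_ov.png

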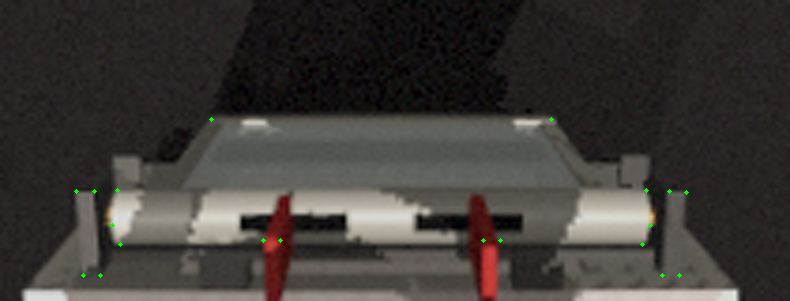

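View pics/v_sz.png

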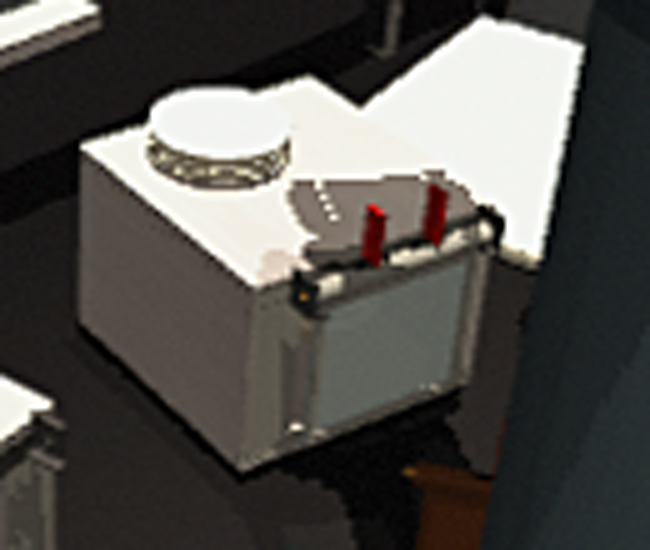

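The tube and plumb panel now match the seated overlay: the panel's lower edge is at row 115, predicted 119. The near pin shows in its ear hole, and the four bystanders are unmoved. Handing in.

```bash
python3 -c "
from station import robot
print(robot.finish_job(), robot.state()['clock'])"
```

```text
the job is handed in; nothing more can be done
the job is handed in; nothing more can be done
```

The clear flap now hangs on the bowl cabinet, and I handed the job in at about 24 s.

**What I did**
- I pinched the tabs in small steps, raising the gripper as they closed, and lifted the flap off the empty cabinet with no sign of catching.
- I felt for the lips, about 1.7 mm above nominal, and for the web. The camera fit put the true hinge axis about 3.5 mm nearer the robot than nominal.
- I let the pins out in steps, lowering the gripper as they opened. Pressing the flap against either cabinet stayed near 10 N at most.

**What went less well**
- The flap tilted a few degrees in the grip on the way over.
- After release the tube had come about 1 mm forward of the web, within the play in the pin holes. I nudged it back with the fingertips, about 5 N, until it stopped against the web.

**Last checks**
- Before the nudge, the tab spacing matched 56 mm, meaning both pins were fully out. The last pictures still show both pins, and the near one's tip in its ear hole.
- The tube lies where the seated overlay puts it, and the panel hangs plumb to about 1 mm.
- The sauce bottle, spoon pot, saucers and ramekin are where they started, to within a few millimetres. The side camera never detected the spoon pot, so its position rests on the top camera only.
- One detection disagreed: after the flap was hung, the top camera's best "flap" hit was at the spoon pot, while its second hit and the other cameras put the flap at the bracket.

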